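Gauge drip collars on the rum bottle and pack the bar box

ROBOT

A 6-joint arm with a two-finger parallel gripper is mounted at the origin on the work surface. World frame = base frame: x ahead of the robot, y to its left, z up, the work surface at z = 0. Lengths are in m, angles in rad, forces in N, time in s.
With the tool pointing down it reaches from about 0.325 to 0.875 m from the base axis. Payload 4.4 kg.
Tool frame: the origin (TCP) lies at the very end of the fingers, on their centre line; the grasp point (between the pads) lies 19 mm behind it; z points along the fingers, y is the direction in which the jaws open and shut (so a half turn about z gives the same grasp; the last joint's range is limited). The gripper opens to 85 mm and grips with 20 to 120 N. Pads are 22 mm wide; open, the fingers measure 114 mm over their backs; the gripper's body (76 mm by 85 mm) begins 54 mm behind the grasp point. The pads swing forward as they close: fully open they stand 13 mm farther back than shut.
Start: joints at [-0.15, 0.207, 1.542, -0, 1.393, -0.15], TCP at [0.575, -0, 0.231] pointing down, gripper open.
Joint ranges: [-2.73, 2.73], [-0.86, 2.22], [0.23, 2.46], [-1.11, 4.25], [0.08, 2.63], [-2.82, 2.82]. Speed limits (rad/s): [2.79, 2.79, 3.14, 3.14, 3.14, 3.14].

INTERFACE

Orientations are given as a unit quaternion [w, x, y, z].
In Python, from station import robot gives the robot as it stands.
- The arm moves only by the tool jog_arm, never from a script. Its argument "plan" is a list of rows, each an object with "slide": the shift along the tool's x, y, z as a fraction of full scale, a list of three; "spin": the turn about the tool's z as a fraction of full scale; "claw": the gripper's target within -1 to 1 (shut at 1, half-way at 0, fully open at -1). In form: [{"slide": [x, y, z], "spin": spin, "claw": claw}, ...]. A call has 1 to 20 rows; each row is the pose to reach, as a shift and turn from the pose measured when the call began, along the tool's axes at that moment; what a row does not reach only later rows make up. Full scale, the value 1, is 0.2 m for a shift and 45 degrees for a turn. A row lasts 1/10 s, in which the tool goes at most 50 mm and 8.59 degrees, less where a joint would pass 70% of its speed; a pose out of reach is approached as far as the arm can. A call with a number of a shift or a turn outside -1 to 1 is refused whole. A call with a gripper value outside its range is refused whole. The fingers move at their own pace and stop on an object; "newtons" is the grip in N (left out, the last holds). Time passes only in rows, so rows that repeat a pose let the fingers close. It gives the time, the measured TCP pose, the force and the opening at its end, in the units of the state.
- robot.read_state(): the state, without advancing time (a new reading comes with each control period).
- robot.read_camera(name): name is "scene" or "side" or "wrist"; returns a dict with "img" (400x640x3 uint8, red, green, blue), "fx", "fy", "cx", "cy" (pixels), "dist_coeffs" ([k1, k2, p1, p2, k3] as OpenCV has them; the pictures are not rectified), "R" (3x3) and "t" (3): a world point X has camera coordinates R X + t; the wrist camera has in their place "mount" (4x4, takes a point from camera to tool coordinates, whose origin is the TCP and whose axes are the flange's). Camera axes: x right, y down, z forward; pixel columns grow to the right and rows downward; lengths in m; the calibration is good to about 2 mm. A picture is of the moment at which its call begins: read the wrist's pose just before it. There is no depth.
- robot.hand_in(): hands the job in, once; it reports no verdict.
The state is a dict: "t": time; "joints": joint angles; "dq": joint speeds; "joint_torque": joint torques, N m; "tool_pos": TCP position; "tool_rot": TCP orientation; "wrist_force": force on the tool from outside, world axes, zero at the start; "wrist_torque": the same for the moment, N m; "finger_gap": opening from 0.0 (shut) to 1.0 (fully open).
Only numpy, scipy, OpenCV 4.12 (cv2) and the standard library are available. Lean on these libraries where they do the work, as an engineer would, in place of code of your own. Each camera call takes 0.05 s, during which the arm holds its last target.

TASK

Slide the bar box's tray all the way across to its far stop so that the compartment beneath it is open, then sort the loose steel drip collars by trying them, without forcing, over the neck of the sealed rum bottle. Leave one collar that goes right down to the bottle's shoulder in place there, lay the other fitting ones flat in the tray, and lay those that stop on the cap flat on the floor of the compartment under the tray. Then slide the tray fully home over them, leaving the jigger, the glass stopper and the scoop standing where they are.

Things in the scene. Friction and masses are not known exactly. Their poses are not given: they have to be found in the camera images.
- box: Bar box of pale wood, fixed, 172 (its x) by 332 (its y) by 75 mm high, walls and floor 8 mm. Origin mid-underside, z up. A 36 mm high partition crosses the middle (y = 0); the compartment for collars that do not fit is the -y half, 155 mm long and 156 mm wide, narrowed to 146 mm by the tray's runner strips 34 to 39 mm above the table. The other half holds a corkscrew.
- well (a point): Middle of the floor of the compartment on the box's -y side, 8 mm above the table, axes as the box. The tray hides it from above when home.
- tray (a joint): The sliding tray's travel along the box's y, in m: 0 = fully home at the -y end stop, covering the compartment; 0.162 = at the far (+y) end stop, compartment fully open. Starts somewhere from 0 to 0.05. It stays where it is left; about 2 N moves it.
- tray_grip (a point): Middle of the top of the tray's hand-hold, 105 mm above the table, moving with the tray; axes as the box. The hand-hold is an upright bar 12 mm thick (along the box's y) and 64 mm long (along x), free for 30 mm below its top, to be pinched from above; below it a 10 mm partition divides the tray in two.
- tray_in (a point): Middle of the tray's floor, 44 mm above the table, moving with the tray; axes as the box. Inside, the tray is 142 mm (x) by 144 mm (y), its walls 25 mm deep and 5 mm thick; the partition under the hand-hold (y = 0) leaves two halves of 142 by 67 mm, their middles at y = +38 and -38 mm.
- bottle: Sealed 200 ml rum bottle of amber glass, 62 mm across, standing fast in a heavy marble coaster 88 mm across and 26 mm high; neither shifts. Origin on its axis at table height, z up. Neck and brass cap form one straight upright cylinder of 30 mm diameter from shoulder to cap top; below, the shoulder slopes out to the body.
- bottle_cap (a point): Centre of the flat top of the cap, 172 mm above the table. A collar that does not fit comes to rest on it (collar's origin 12 mm above this point).
- bottle_shoulder (a point): Point on the bottle's axis 119 mm above the table, 53 mm below the cap top, where a fitting collar's underside comes to rest on the shoulder (collar's origin about 12 mm above this point); a second fitting collar comes to rest on the first, 24 mm higher.
- collar_a: Drip collar: a steel sleeve lined with cork, 46 mm outside diameter, 24 mm high, 60 g, lying flat, the same either way up. Origin in mid-bore at half height (12 mm up), z along the bore. All collars are alike outside; some have a 34 mm bore and fit the 30 mm neck, some 26 mm and do not (only the bore tells them apart). 4 to 6 are present: 2 or 3 that fit, 2 or 3 that do not; absent ones read None.
- collar_b: Drip collar, as collar_a.
- collar_c: Drip collar, as collar_a.
- collar_d: Drip collar, as collar_a.
- collar_e: Drip collar, as collar_a.
- collar_f: Drip collar, as collar_a.
- jigger: Steel jigger, hourglass shape 46 mm across and 78 mm high, loose; bystander. Origin at the middle of its underside.
- stopper: Glass stopper standing on its head, 52 mm across and 45 mm high, loose; bystander. Origin at the middle of its underside.
- scoop: Red plastic scoop, round cup 56 mm across and 30 mm high with a handle reaching 115 mm to its -x, loose; bystander. Origin under the cup.
Mind the look-alikes: they are no part of the job. Leave any purple or yellow look-alike of the collar_a alone. Leave any blue or purple look-alike of the collar_d alone.

How it is judged:
By the outcome, as a careful person would: the job done as asked, in the order asked, and still so for the second after the job is handed in, with the robot touching nothing.
Of collar_a, collar_c, collar_f only 2 to 3 are there at a start; the rules pass over those that are not, and their reading is None.
Of collar_b, collar_d, collar_e only 2 to 3 are there at a start; the rules pass over those that are not, and their reading is None.
At some moment in a run one of collar_a, collar_b, collar_c, collar_d, collar_e, collar_f may be knocked a few centimetres aside while the robot is not near it.
It also fails if it takes over 210 s, if anything falls off the work surface, if the arm or the gripper's body presses on something with over 40 N, if the wrist force passes 120 N, or if a joint passes its speed limit or range.

## Working session

There is one attempt and no reset: what is moved stays moved. The work goes in short steps, Python scripts to look and compute and a tool call to move; the robot and the scene stay as the last step left them, time stands still between calls to the robot, and variables do not carry over. Pictures are saved under pics/ and viewed, and the job is handed in when it is done.

Besides the shell and the picture viewer there is one more tool, called as a command line: name --argument value ..., lists and objects as JSON in quotes. jog_arm: Moves the arm, as the interface text tells. Its arguments: {"type":"object","properties":{"plan":{"type":"array","items":{"type":"object","properties":{"slide":{"type":"array","items":{"type":"number"}},"spin":{"type":"number"},"claw":{"type":"number"}}}},"newtons":{"type":"number"}},"required":["plan"]}

```bash
ls; mkdir -p pics; cat > h.py <<'E'
from station import robot
import cv2, numpy as np
from scipy.spatial.transform import Rotation as Ro
def cam(n):
    s=robot.read_state(); c=robot.read_camera(n)
    K=np.array([[c['fx'],0,c['cx']],[0,c['fy'],c['cy']],[0,0,1]]); d=np.array(c['dist_coeffs'],float)
    if 'mount' in c:
        M=np.array(c['mount']); q=s['tool_rot']; Rt=Ro.from_quat([q[1],q[2],q[3],q[0]]).as_matrix()
        Rwc=Rt@M[:3,:3]; p=Rt@M[:3,3]+np.array(s['tool_pos']); R=Rwc.T; t=-R@p
    else: R=np.array(c['R']);t=np.array(c['t'])
    return dict(img=c['img'],K=K,d=d,R=R,t=t)
def save(n,c,crop=None,z=1):
    im=c['img'][:,:,::-1]
    if crop: x0,y0,x1,y1=crop; im=im[y0:y1,x0:x1]
    im=cv2.resize(im,None,fx=z,fy=z,interpolation=cv2.INTER_CUBIC)
    cv2.imwrite('pics/'+n+'.png',im)
def store(n,c): np.savez('pics/'+n+'.npz',**c)
def load(n): return dict(np.load('pics/'+n+'.npz'))
def pix2z(c,u,v,z):
    p=cv2.undistortPoints(np.array([[[u,v]]],float),c['K'],c['d'])[0,0]
    d=c['R'].T@np.array([p[0],p[1],1]); o=-c['R'].T@c['t']
    return o+d*(z-o[2])/d[2]
def proj(c,X):
    X=np.atleast_2d(np.array(X,float)); r,_=cv2.Rodrigues(c['R'])
    return cv2.projectPoints(X,r,c['t'],c['K'],c['d'])[0][:,0]
def st():
    s=robot.read_state(); print({k:np.round(s[k],4).tolist() for k in ('t','joints','tool_pos','tool_rot','wrist_force','finger_gap')})
    return s
E
python3 - <<'E'
from h import *
st()
for n in('scene','side','wrist'):
    c=cam(n); save(n+'0',c); store(n+'0',c); print(n,c['K'][0,0],-c['R'].T@c['t'])
E
```

```text
pics
{'t': 0.0, 'joints': [-0.1505, 0.2074, 1.543, 0.0, 1.3935, -0.1505], 'tool_pos': [0.5742, 0.0001, 0.2301], 'tool_rot': [-0.001, 0.7071, 0.7071, -0.0007], 'wrist_force': [0.5347, -0.4149, 0.1734], 'finger_gap': 0.9983}
scene 462.5749510486161 [1.28582707 0.18483644 1.41002642]
side 481.94691751600305 [0.45995855 0.72044972 1.09203036]
wrist 313.3940852974031 [0.57520693 0.08375014 0.37243908]
```

View pics/scene0.png

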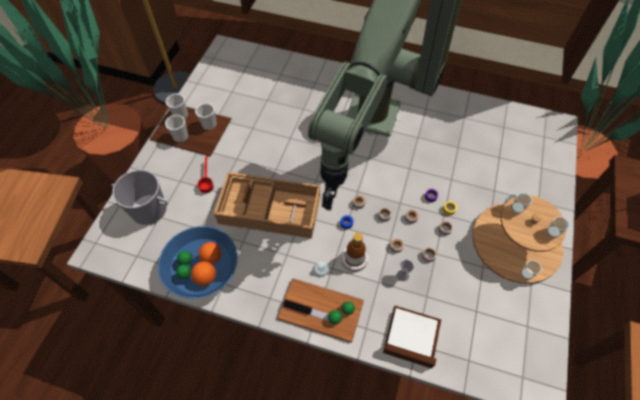

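View pics/side0.png

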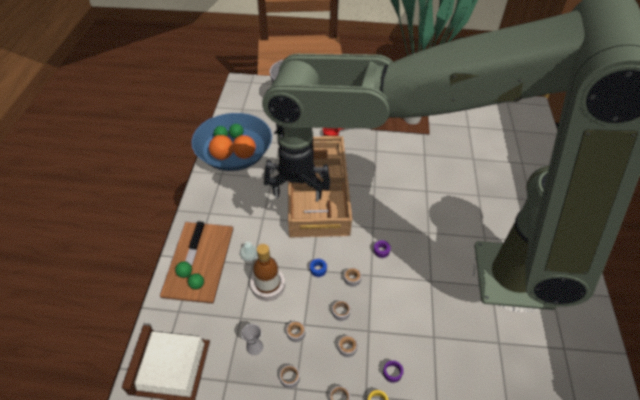

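View pics/wrist0.png

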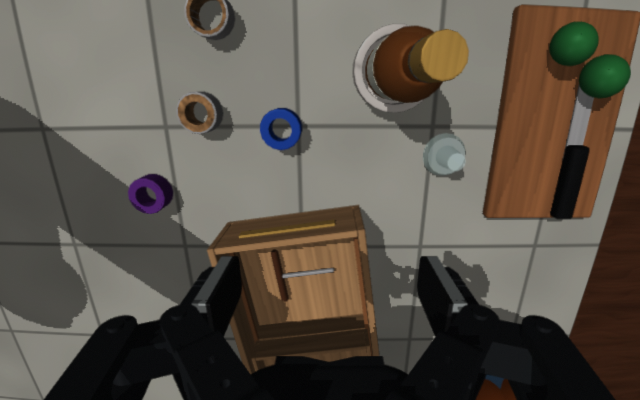

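Scene shows six collars, near (359,202), (384,214), (411,216), (445,228), (396,245) and (429,254). The box is at about (268,205), the bottle at about (355,250). Next, enlarged crops.

```bash
python3 - <<'E'
from h import *
c=load('scene0'); save('s0a',c,(330,170,480,290),5); save('s0b',c,(190,150,340,250),5)
E
```

```text
(no output)
```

View pics/s0a.png

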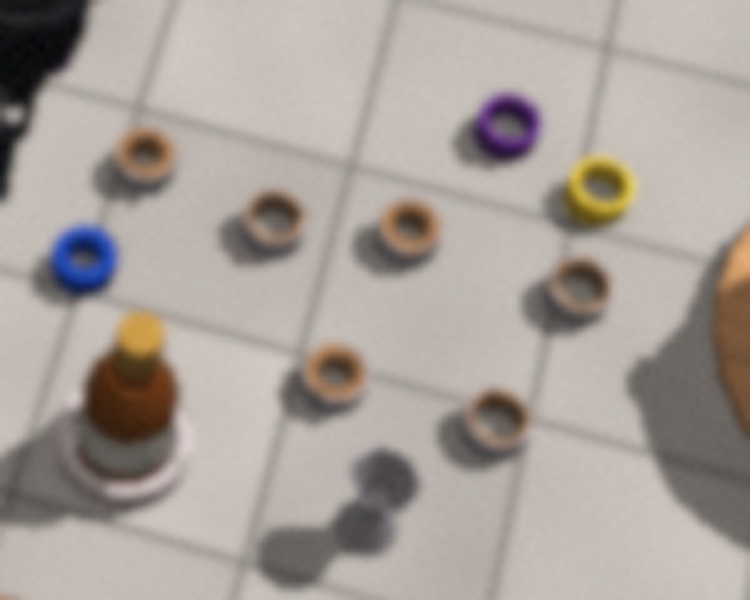

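View pics/s0b.png

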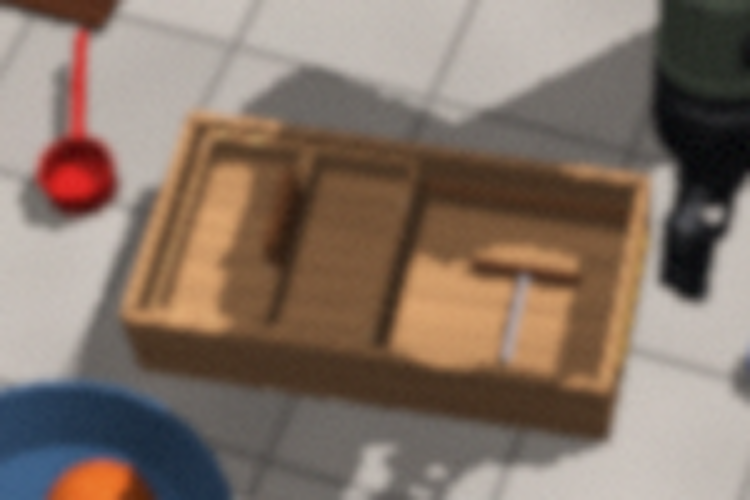

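The crop already shows the bores. The collars at crop (145,155), (410,230) and (335,375) have thick linings; those at (272,222), (580,288) and (497,420) are wide. The tray is near home at the image-left (-y) end. Now to measure positions.

```bash
python3 - <<'E'
from h import *
c=load('scene0')
for n,u,v,z in [('N1',145,148,.024),('N2',410,222,.024),('N3',335,368,.024),('F1',274,216,.024),('F2',581,280,.024),('F3',498,412,.024),('blue',85,250,.024),('purp',508,118,.024),('yel',600,180,.024),('cap',140,332,.172),('jig',385,480,.078),
 ('coaster',127,440,.026)]:
    print(n,pix2z(c,330+(u+.0)/5,170+v/5,z).round(4))
for n,u,v,z in [('boxNW -x-y',193,115,.075),('-x+y',648,178,.075),('+x+y',608,390,.075),('+x-y',125,318,.075),('gripbar?',290,180,.105),('gb',275,262,.105),('scoop',77,172,.03)]:
    print(n,pix2z(c,190+u/5,150+v/5,z).round(4))
c=load('wrist0')
for n,u,v,z in [('N1',196,112,.024),('F1',209,14,.024),('blue',281,128,.024),('cap',443,54,.172),('box1',212,250,.075),('box2',360,208,.075)]:
    print('w',n,pix2z(c,u,v,z).round(4))
E
```

```text
N1 [0.4282 0.0599 0.024 ]
N2 [0.4293 0.2504 0.024 ]
N3 [0.5552 0.2262 0.024 ]
F1 [0.4538 0.1596 0.024 ]
F2 [0.438  0.3714 0.024 ]
F3 [0.5535 0.3361 0.024 ]
blue [0.5202 0.0425 0.024 ]
purp [0.3238 0.2992 0.024 ]
yel [0.3546 0.3704 0.024 ]
cap [0.6459 0.1048 0.172 ]
jig [0.6499 0.2718 0.078 ]
coaster [0.6494 0.1084 0.026 ]
boxNW -x-y [ 0.4957 -0.3998  0.075 ]
-x+y [ 0.4471 -0.0801  0.075 ]
+x+y [ 0.613 -0.054  0.075]
+x-y [ 0.6609 -0.3764  0.075 ]
gripbar? [ 0.5423 -0.303   0.105 ]
gb [ 0.6053 -0.2876  0.105 ]
scoop [ 0.5404 -0.4782  0.03  ]
w N1 [0.4292 0.0605 0.024 ]
w F1 [0.4539 0.1567 0.024 ]
w blue [0.5216 0.0427 0.024 ]
w cap [0.6424 0.104  0.172 ]
w box1 [ 0.4485 -0.0803  0.075 ]
w box2 [ 0.606  -0.0315  0.075 ]
```

```bash
cat >> h.py <<'E'
YB=np.deg2rad(8.7)   # box yaw
BC=np.array([0.5542,-0.2276])
def box(x,y,z): c,s=np.cos(YB),np.sin(YB); return np.array([BC[0]+c*x-s*y,BC[1]+s*x+c*y,z])
def go(P,jawdeg=None):
    """print slide/spin to bring TCP to P, jaw axis (tool y) to world angle jawdeg (mod 180)"""
    s=robot.read_state(); q=s['tool_rot']; R=Ro.from_quat([q[1],q[2],q[3],q[0]]).as_matrix()
    d=R.T@(np.array(P)-np.array(s['tool_pos']))
    a=np.degrees(np.arctan2(R[1,1],R[0,1])); sp=0
    if jawdeg is not None:
        w=(jawdeg-a+90)%180-90; sp=-w/45
    print('pos',np.round(s['tool_pos'],4),'jaw',round(a,2),'tilt',np.round(R[:,2],3),'j6',round(s['joints'][5],2),'gap',round(s['finger_gap'],3),'t',round(s['t'],2),'F',np.round(s['wrist_force'],1))
    print('  slide',(d/.2).round(4).tolist(),'spin',round(sp,4), 'alt', round(sp-np.sign(sp)*4,3))
E
python3 -c "
from h import *
print(box(0,-.0715,.15)); go(box(0,-.0715,.15),-81.3)"
```

```text
[ 0.56501515 -0.29827731  0.15      ]
pos [5.744e-01 1.000e-04 2.304e-01] jaw 0.0 tilt [-0.002  0.    -1.   ] j6 -0.15 gap 0.998 t 0.15 F [0.3 0.3 0.6]
  slide [-1.4918, -0.0463, 0.4015] spin 1.8067 alt -2.193
```

jog_arm --plan '[{"slide":[-0.5,0,0],"spin":0.4,"claw":-1},{"slide":[-1,0,0],"spin":1,"claw":-1},{"slide":[-1,0,0],"spin":1,"claw":-1},{"slide":[-1,0,0],"spin":1,"claw":-1},{"slide":[-1,0,0],"spin":1,"claw":-1},{"slide":[-1,0,0],"spin":1,"claw":-1},{"slide":[-1,0,0],"spin":1,"claw":-1}]'

```text
t: 0.85
tool_pos: [0.574, -0.2005, 0.2297]
tool_rot: [-0.001, 0.924, 0.382, -0.001]
wrist_force: [0.0, -0.2, -0.4]
finger_gap: 1.001
```

```bash
python3 -c "
from h import *
go(box(0,-.0715,.23),-81.3)"
```

```text
pos [ 0.574  -0.2005  0.2297] jaw -45.06 tilt [-0.003  0.001 -1.   ] j6 0.31 gap 1.001 t 0.85 F [ 0.  -0.2 -0.4]
  slide [-0.3769, 0.3144, -0.002] spin 0.8053 alt -3.195
```

jog_arm --plan '[{"slide":[-0.2,0.15,0],"spin":0.3,"claw":-1},{"slide":[-0.377,0.314,0],"spin":0.805,"claw":-1},{"slide":[-0.377,0.314,0],"spin":0.805,"claw":-1},{"slide":[-0.377,0.314,0],"spin":0.805,"claw":-1},{"slide":[-0.377,0.314,0],"spin":0.805,"claw":-1},{"slide":[-0.377,0.314,0],"spin":0.805,"claw":-1}]'

```text
t: 1.45
tool_pos: [0.5649, -0.2978, 0.2292]
tool_rot: [-0.001, 0.997, 0.077, -0.002]
wrist_force: [-0.1, -0.8, 0.4]
finger_gap: 1.001
```

```bash
python3 -c "
from h import *
c=cam('wrist');store('w1',c);save('w1',c);c=cam('scene');store('s1',c);save('s1',c,(190,150,340,250),5);go(box(0,-.0715,.23),-81.3)"
```

```text
pos [ 0.565  -0.2977  0.2294] jaw -81.17 tilt [-0.003  0.001 -1.   ] j6 0.8 gap 1.0 t 1.55 F [0.4 0.  0.4]
  slide [-0.0003, 0.0027, -0.0031] spin 0.0029 alt -3.997
```

View pics/w1.png

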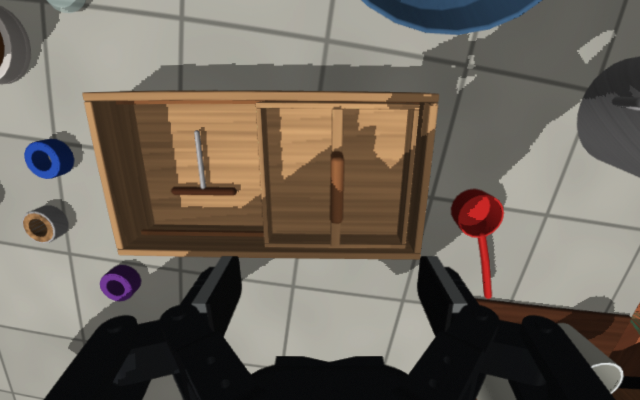

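The whole box is visible. The handhold top runs from about (337,155) to (337,222), and the box rim's outer corners are at (84,95), (439,95), (420,256) and (119,254).

```bash
python3 -c "
from h import *
c=load('w1')
Q=[pix2z(c,u,v,.075)[:2] for u,v in [(84,95),(439,95),(420,256),(119,254)]]
print(np.round(Q,4),'mean',np.mean(Q,0), [np.degrees(np.arctan2(*(Q[0]-Q[1])[[0,1]])),np.degrees(np.arctan2(*(Q[3]-Q[2])[[0,1]])),np.degrees(np.arctan2(*(Q[0]-Q[3])[[1,0]]))],np.linalg.norm(Q[0]-Q[1]),np.linalg.norm(Q[0]-Q[3]))
for p in [(337,155),(337,221)]: print(pix2z(c,*p,.105))
save('w1z',c,(300,130,380,240),5)
"
```

```text
[[ 0.6092 -0.0585]
 [ 0.6573 -0.3837]
 [ 0.4932 -0.4073]
 [ 0.4432 -0.0818]] mean [ 0.55071462 -0.23282514] [np.float64(-8.417009708205725), np.float64(-8.731373923603538), np.float64(7.995337791572419)] 0.32877103383206674 0.16758150724847187
[ 0.59419517 -0.2994101   0.105     ]
[ 0.53308056 -0.30941021  0.105     ]
```

View pics/w1z.png

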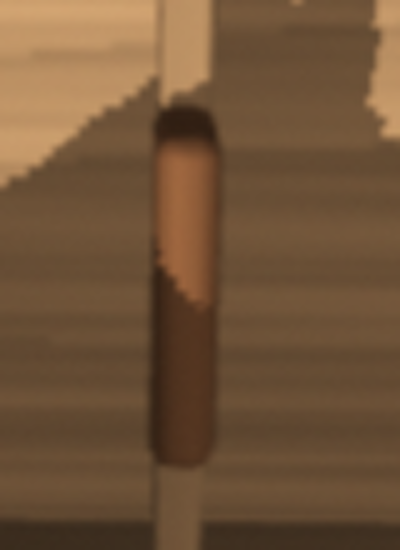

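```bash
sed -i 's/^YB=.*/YB=np.deg2rad(8.5)/; s/^BC=.*/BC=np.array([0.5515,-0.2315])/' h.py; python3 -c "
from h import *
go([.5635,-.3045,.081],-81.5)"
```

```text
pos [ 0.565  -0.2977  0.2294] jaw -81.17 tilt [-0.003  0.001 -1.   ] j6 0.8 gap 1.0 t 1.55 F [0.4 0.  0.4]
  slide [-0.0103, 0.0335, 0.7419] spin 0.0074 alt -3.993
```

jog_arm --newtons 40 --plan '[{"slide":[-0.01,0.034,0.2],"spin":0,"claw":-1},{"slide":[-0.01,0.034,0.45],"spin":0,"claw":-1},{"slide":[-0.01,0.034,0.65],"spin":0,"claw":-0.5},{"slide":[-0.01,0.034,0.74],"spin":0,"claw":0.2},{"slide":[-0.01,0.034,0.74],"spin":0,"claw":0.6},{"slide":[-0.01,0.034,0.74],"spin":0,"claw":1},{"slide":[-0.01,0.034,0.74],"spin":0,"claw":1},{"slide":[-0.01,0.034,0.74],"spin":0,"claw":1}]'

```text
t: 2.35
tool_pos: [0.5652, -0.3055, 0.084]
tool_rot: [0.001, 0.997, 0.077, 0.0]
wrist_force: [0.4, 0.5, 1.7]
finger_gap: 0.131
```

```bash
python3 -c "
from h import *
s=robot.read_state();p=np.array(s['tool_pos']);d=p[:2]-BC;c,s_=np.cos(YB),np.sin(YB);print('box xy',c*d[0]+s_*d[1],-s_*d[0]+c*d[1])
go(box(0,.083,p[2]),-81.5)"
```

```text
box xy 0.0026157916204022427 -0.07523113737779659
pos [ 0.5652 -0.3055  0.084 ] jaw -81.2 tilt [ 0.001 -0.001 -1.   ] j6 0.79 gap 0.131 t 2.35 F [0.4 0.5 1.7]
  slide [-0.0089, -0.7912, -0.0011] spin 0.0067 alt -3.993
```

jog_arm --plan '[{"slide":[-0.002,-0.1,0],"spin":0,"claw":1},{"slide":[-0.003,-0.25,0],"spin":0,"claw":1},{"slide":[-0.005,-0.4,0],"spin":0,"claw":1},{"slide":[-0.006,-0.55,0],"spin":0,"claw":1},{"slide":[-0.008,-0.68,0],"spin":0,"claw":1},{"slide":[-0.009,-0.75,0],"spin":0,"claw":1},{"slide":[-0.009,-0.78,0],"spin":0,"claw":1},{"slide":[-0.009,-0.79,0],"spin":0,"claw":1},{"slide":[-0.009,-0.79,0],"spin":0,"claw":1}]'

```text
t: 3.25
tool_pos: [0.5432, -0.1518, 0.0841]
tool_rot: [0.004, 0.997, 0.077, 0.005]
wrist_force: [12.7, -6.7, -17.0]
finger_gap: 0.131
```

```bash
python3 -c "
from h import *
go(box(0,.083,.084),-81.5)
c=cam('scene');store('s2',c);save('s2',c,(190,150,340,250),5)"
```

```text
pos [ 0.5432 -0.1518  0.0841] jaw -81.23 tilt [ 0.011 -0.006 -1.   ] j6 0.99 gap 0.131 t 3.25 F [ 12.7  -6.7 -17. ]
  slide [-0.0177, -0.0147, 0.0002] spin 0.0061 alt -3.994
```

View pics/s2.png

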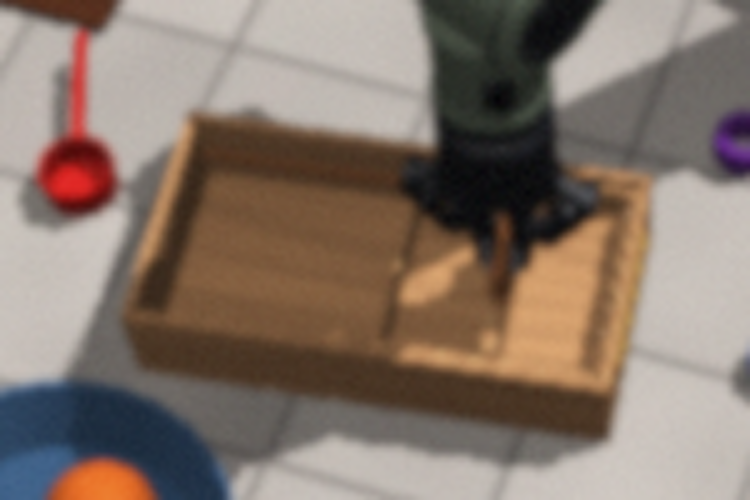

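jog_arm --plan '[{"slide":[-0.01,-0.01,0],"spin":0,"claw":1},{"slide":[-0.01,-0.02,0],"spin":0,"claw":1},{"slide":[-0.01,-0.03,0],"spin":0,"claw":1},{"slide":[-0.01,-0.03,0],"spin":0,"claw":1}]'

```text
t: 3.7
tool_pos: [0.5433, -0.1517, 0.0841]
tool_rot: [0.009, 0.997, 0.076, 0.009]
wrist_force: [11.2, -16.5, -19.4]
finger_gap: 0.126
```

jog_arm --plan '[{"slide":[0,0,0],"spin":0,"claw":0.5},{"slide":[0,0,0],"spin":0,"claw":-0.2},{"slide":[0,0,-0.1],"spin":0,"claw":-1},{"slide":[0,0,-0.3],"spin":0,"claw":-1},{"slide":[0,0,-0.6],"spin":-0.2,"claw":-1},{"slide":[0,0,-0.75],"spin":-0.4,"claw":-1},{"slide":[0,0,-0.75],"spin":-0.6,"claw":-1},{"slide":[0,0,-0.75],"spin":-0.8,"claw":-1},{"slide":[0,0,-0.75],"spin":-1,"claw":-1},{"slide":[0,0,-0.75],"spin":-1,"claw":-1}]'

```text
t: 4.7
tool_pos: [0.5407, -0.1487, 0.2355]
tool_rot: [0.012, 0.891, 0.454, 0.005]
wrist_force: [-0.9, -0.4, 0.0]
finger_gap: 1.0
```

```bash
python3 -c "
from h import *
go([.429,.060,.21],20)
c=cam('scene');store('s3',c);save('s3',c,(190,150,480,290),2.7)"
```

```text
pos [ 0.5407 -0.1487  0.2355] jaw -36.02 tilt [ 0.02  -0.017 -1.   ] j6 0.21 gap 1.0 t 4.7 F [-0.9 -0.4  0. ]
  slide [0.5158, -1.0681, 0.0987] spin -1.2448 alt 2.755
```

View pics/s3.png

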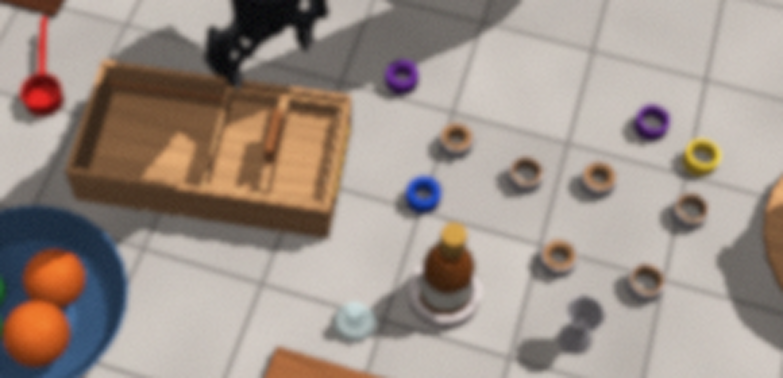

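jog_arm --plan '[{"slide":[0.2,-0.25,0],"spin":-0.2,"claw":-1},{"slide":[0.35,-0.5,0],"spin":-0.5,"claw":-1},{"slide":[0.45,-0.75,0],"spin":-0.8,"claw":-1},{"slide":[0.51,-0.99,0],"spin":-0.99,"claw":-1},{"slide":[0.51,-0.99,0],"spin":-0.99,"claw":-1},{"slide":[0.51,-0.99,0],"spin":-0.99,"claw":-1},{"slide":[0.51,-0.99,0],"spin":-0.99,"claw":-1}]'

```text
t: 5.45
tool_pos: [0.4403, 0.0514, 0.231]
tool_rot: [0.014, 0.652, 0.758, 0.001]
wrist_force: [-0.1, -0.2, 0.1]
finger_gap: 1.0
```

```bash
python3 -c "
from h import *
go([.429,.060,.10],8.5)
c=cam('wrist');store('w4',c);save('w4',c)
c=load('s3');print(pix2z(c,338.9,177,.024))"
```

```text
pos [0.4403 0.0514 0.231 ] jaw 8.59 tilt [ 0.022 -0.017 -1.   ] j6 -0.22 gap 1.0 t 5.45 F [-0.1 -0.2  0.1]
  slide [0.0636, -0.062, 0.6528] spin 0.0021 alt -3.998
[ 0.35778947 -0.03510767  0.024     ]
```

View pics/w4.png

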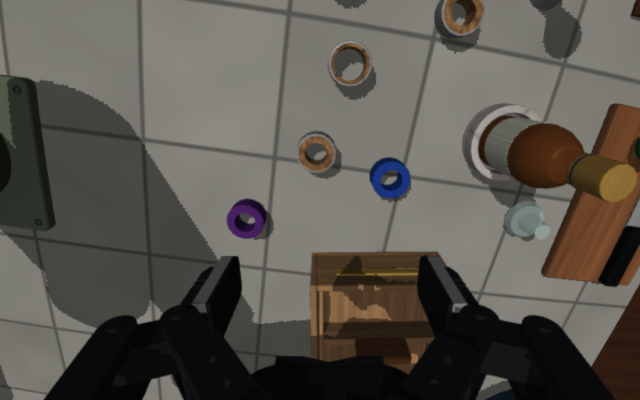

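```bash
python3 -c "
from h import *
c=load('w4')
for n,u,v,z in [('N1',317,150,.024),('F1',350,63,.024),('N3',463,13,.024),('blue',390,177,.024),('cap',610,181,.172)]: print(n,pix2z(c,u,v,z).round(4))
save('w4z',c,(280,120,360,180),8); save('w4y',c,(540,130,640,210),8)
"
```

```text
N1 [0.4294 0.0639 0.024 ]
F1 [0.4505 0.1593 0.024 ]
N3 [0.5548 0.2241 0.024 ]
blue [0.5176 0.0449 0.024 ]
cap [0.6355 0.1044 0.172 ]
```

View pics/w4z.png

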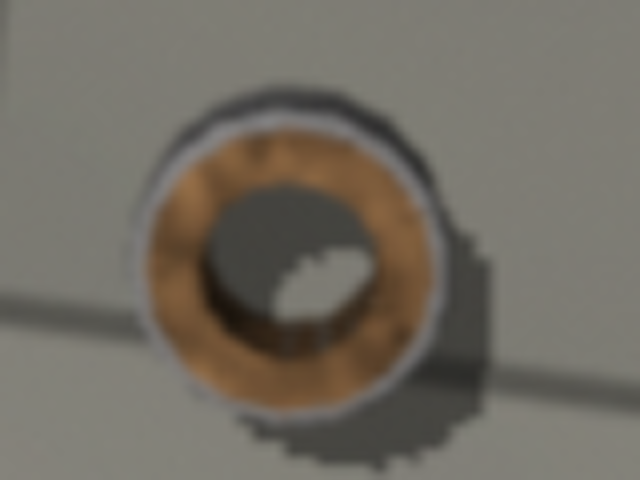

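View pics/w4y.png

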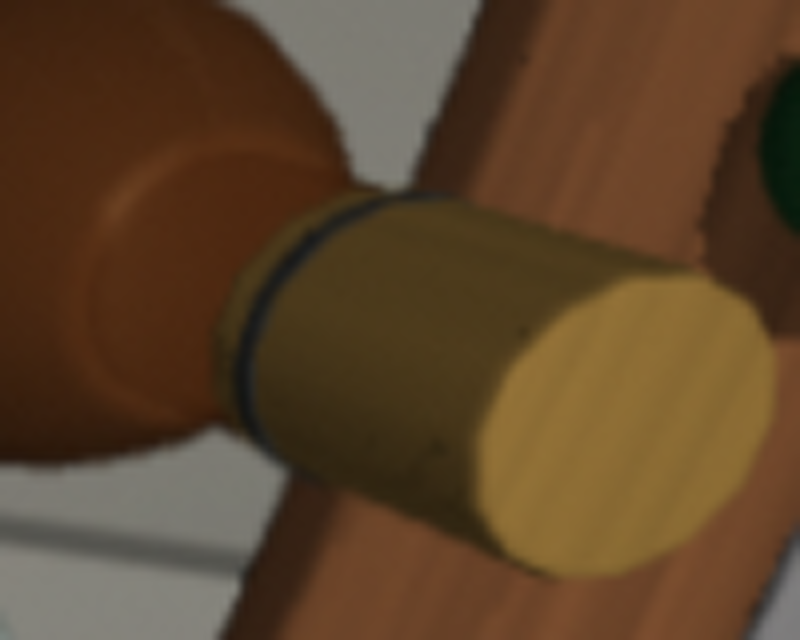

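```bash
python3 -c "
from h import *
c=load('w4');print(pix2z(c,316.6,153.1,.024),pix2z(c,618.5,183.1,.172))
go([.429,.061,.005],8.5)"
```

```text
[0.42943104 0.06037294 0.024     ] [0.64294399 0.10388887 0.172     ]
pos [0.4407 0.0508 0.2309] jaw 8.5 tilt [ 0.022 -0.017 -1.   ] j6 -0.21 gap 1.001 t 5.5 F [-0.1 -0.5  0.5]
  slide [0.0812, -0.0723, 1.1271] spin -0.0 alt 4.0
```

jog_arm --plan '[{"slide":[0.03,-0.03,0.2],"spin":0,"claw":-1},{"slide":[0.06,-0.05,0.45],"spin":0,"claw":-1},{"slide":[0.07,-0.065,0.7],"spin":0,"claw":-1},{"slide":[0.08,-0.07,0.9],"spin":0,"claw":-1},{"slide":[0.08,-0.07,0.9],"spin":0,"claw":-1}]'

```text
t: 6.0
tool_pos: [0.4226, 0.0614, 0.0452]
tool_rot: [0.008, 0.654, 0.757, -0.003]
wrist_force: [-0.8, 1.6, -0.1]
finger_gap: 0.998
```

```bash
python3 -c "
from h import *
go([.4293,.0605,.005],8.5)"
```

```text
pos [0.4226 0.0614 0.0452] jaw 8.38 tilt [ 0.008 -0.016 -1.   ] j6 -0.18 gap 0.998 t 6.0 F [-0.8  1.6 -0.1]
  slide [-0.0061, 0.0312, 0.2014] spin -0.0027 alt 3.997
```

jog_arm --newtons 30 --plan '[{"slide":[-0.006,0.031,0.1],"spin":0,"claw":-1},{"slide":[-0.006,0.031,0.2],"spin":0,"claw":-1},{"slide":[-0.006,0.031,0.2],"spin":0,"claw":-0.5},{"slide":[-0.006,0.031,0.2],"spin":0,"claw":0},{"slide":[-0.006,0.031,0.2],"spin":0,"claw":0.5},{"slide":[-0.006,0.031,0.2],"spin":0,"claw":0.5},{"slide":[-0.006,0.031,0.2],"spin":0,"claw":0.5}]'

```text
t: 6.7
tool_pos: [0.4313, 0.0603, 0.0077]
tool_rot: [0.01, 0.654, 0.757, -0.002]
wrist_force: [-1.1, -1.0, 6.6]
finger_gap: 0.529
```

```bash
python3 -c "
from h import *
go([.4293,.0605,.23],8.5)"
```

```text
pos [0.4313 0.0603 0.0077] jaw 8.37 tilt [ 0.012 -0.016 -1.   ] j6 -0.18 gap 0.529 t 6.7 F [-1.1 -1.   6.6]
  slide [-0.0175, 0.0006, -1.1113] spin -0.0028 alt 3.997
```

jog_arm --plan '[{"slide":[0,0,-0.1],"spin":0,"claw":0.5},{"slide":[0,0,-0.3],"spin":0,"claw":0.5},{"slide":[0,0,-0.55],"spin":0,"claw":0.5},{"slide":[0,0,-0.8],"spin":0,"claw":0.5},{"slide":[0,0,-1],"spin":0,"claw":0.5},{"slide":[0,0,-1],"spin":0,"claw":0.5}]'

```text
t: 7.3
tool_pos: [0.4342, 0.0635, 0.2163]
tool_rot: [0.017, 0.654, 0.757, 0.003]
wrist_force: [0.7, 0.2, 0.0]
finger_gap: 0.528
```

```bash
python3 -c "
from h import *
go([.643,.104,.206],8.5)"
```

```text
pos [0.4342 0.0635 0.2163] jaw 8.39 tilt [ 0.03  -0.017 -0.999] j6 -0.18 gap 0.528 t 7.3 F [0.7 0.2 0. ]
  slide [0.0497, 1.0607, 0.0792] spin -0.0025 alt 3.997
```

jog_arm --plan '[{"slide":[0.01,0.2,0],"spin":0,"claw":0.5},{"slide":[0.02,0.45,0],"spin":0,"claw":0.5},{"slide":[0.04,0.7,0],"spin":0,"claw":0.5},{"slide":[0.05,0.9,0],"spin":0,"claw":0.5},{"slide":[0.05,1,0.04],"spin":0,"claw":0.5},{"slide":[0.05,1,0.04],"spin":0,"claw":0.5},{"slide":[0.05,1,0.04],"spin":0,"claw":0.5}]'

```text
t: 8.0
tool_pos: [0.6297, 0.1024, 0.2127]
tool_rot: [0.016, 0.653, 0.757, 0.002]
wrist_force: [-0.0, -0.4, -0.4]
finger_gap: 0.529
```

```bash
python3 -c "
from h import *
go([.643,.104,.196],8.5)
c=cam('wrist');store('w5',c);save('w5',c)
c=cam('side');store('d5',c);save('d5',c,(210,200,330,310),6)
"
```

```text
pos [0.6297 0.1024 0.2127] jaw 8.39 tilt [ 0.027 -0.017 -0.999] j6 -0.11 gap 0.529 t 8.0 F [-0.  -0.4 -0.4]
  slide [-0.0002, 0.0651, 0.0849] spin -0.0024 alt 3.998
```

View pics/w5.png

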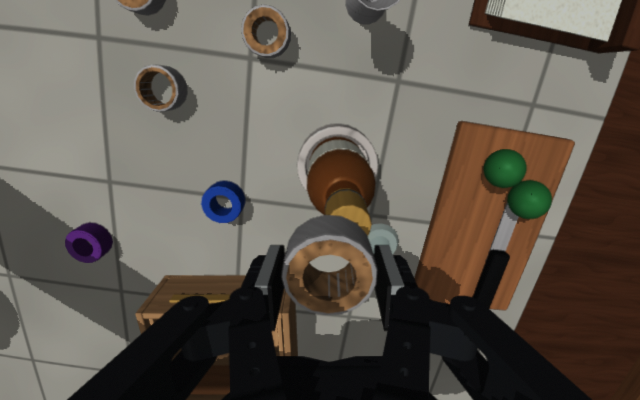

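View pics/d5.png

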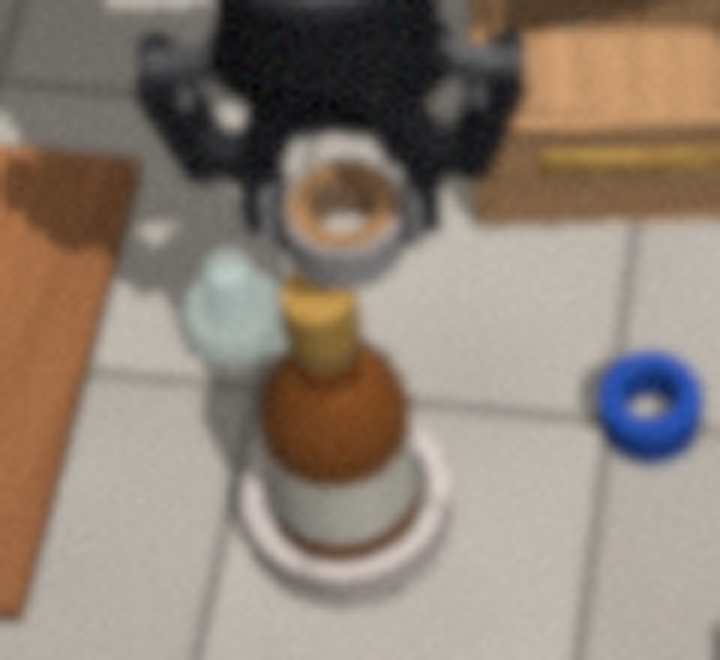

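```bash
python3 -c "
from h import *
c=load('w5');save('w5z',c,(270,180,410,330),5)"
```

```text
(no output)
```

View pics/w5z.png

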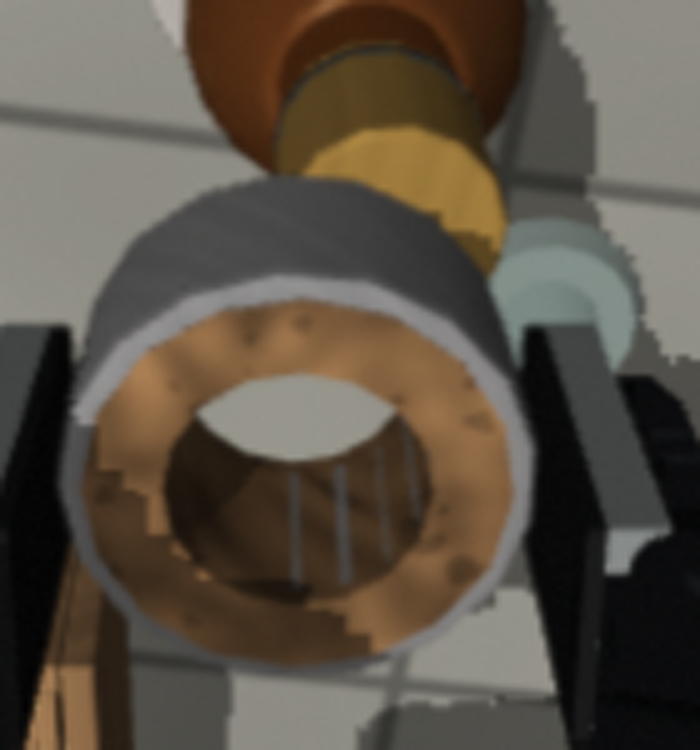

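```bash
cat >> h.py <<'E'
from scipy.optimize import least_squares
def circ(c,pts,r,z,n=None):
    """fit centre xy of horizontal (or normal n) circle radius r at height z through pixel edge points: back-project to plane z"""
    P=np.array([pix2z(c,u,v,z)[:2] for u,v in pts])
    f=lambda q:np.hypot(P[:,0]-q[0],P[:,1]-q[1])-r
    s=least_squares(f,P.mean(0)); return s.x, np.abs(s.fun).max()
E
python3 -c "
from h import *
c=load('w5')
o=lambda L:[(270+a/5,180+b/5) for a,b in L]
q,e=circ(c,o([(63,480),(533,480),(298,278),(298,667),(130,350),(460,335)]),.023,.229);print('ring',q,e)
print(circ(c,o([(403,126),(330,148),(470,160),(505,215),(495,270)]),.015,.172))
s=robot.read_state();q2=s['tool_rot'];R=Ro.from_quat([q2[1],q2[2],q2[3],q2[0]]).as_matrix()
print(s['tool_pos'],(np.array(s['tool_pos'])-R[:,2]*.0163)[:2])
"
```

```text
ring [0.63039448 0.10232033] 0.0024612299051627665
(array([0.64332903, 0.10271562]), np.float64(0.00044910458903540257))
[0.629508   0.10232214 0.21359124] [0.62904064 0.10260142]
```

```bash
python3 -c "
from h import *
go([.6423,.1030,.180],8.5)"
```

```text
pos [0.6295 0.1023 0.2136] jaw 8.38 tilt [ 0.029 -0.017 -0.999] j6 -0.11 gap 0.526 t 8.1 F [-0.  -0.6 -1.2]
  slide [-0.0024, 0.0594, 0.1696] spin -0.0026 alt 3.997
```

jog_arm --plan '[{"slide":[-0.002,0.059,0.03],"spin":0,"claw":0.5},{"slide":[-0.002,0.059,0.08],"spin":0,"claw":0.5},{"slide":[-0.002,0.059,0.12],"spin":0,"claw":0.5},{"slide":[-0.002,0.059,0.14],"spin":0,"claw":0.5},{"slide":[-0.002,0.059,0.155],"spin":0,"claw":0.5},{"slide":[-0.002,0.059,0.17],"spin":0,"claw":0.5},{"slide":[-0.002,0.059,0.175],"spin":0,"claw":0.5},{"slide":[-0.002,0.059,0.18],"spin":0,"claw":0.5},{"slide":[-0.002,0.059,0.185],"spin":0,"claw":0.5},{"slide":[-0.002,0.059,0.185],"spin":0,"claw":0.5}]'

```text
t: 9.1
tool_pos: [0.6422, 0.103, 0.1797]
tool_rot: [0.017, 0.653, 0.757, 0.003]
wrist_force: [-5.9, -1.0, 9.5]
finger_gap: 0.528
```

```bash
python3 -c "
from h import *
go([.6423,.1030,.177],8.5)
c=cam('wrist');store('w6',c);save('w6',c,(240,130,440,340),3)"
```

```text
pos [0.6422 0.103  0.1797] jaw 8.39 tilt [ 0.029 -0.017 -0.999] j6 -0.11 gap 0.528 t 9.1 F [-5.9 -1.   9.5]
  slide [0.0001, 0.0002, 0.0136] spin -0.0023 alt 3.998
```

View pics/w6.png

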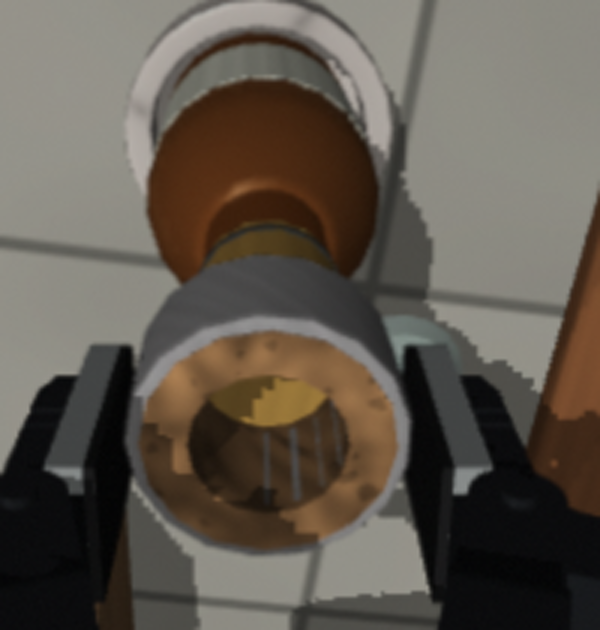

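```bash
python3 -c "
from h import *
for p in [(-.02,-.129),(.02,-.081),(-.02,-.033)]: print(box(*p,.018))
go([.53,-.096,.225],8.5)"
```

```text
[ 0.5507871  -0.36203923  0.018     ]
[ 0.58325288 -0.3086541   0.018     ]
[ 0.53659739 -0.26709371  0.018     ]
pos [0.6422 0.103  0.1797] jaw 8.39 tilt [ 0.029 -0.018 -0.999] j6 -0.11 gap 0.528 t 9.15 F [-5.2 -1.   9.9]
  slide [-0.9074, -0.6941, -0.2252] spin -0.0024 alt 3.998
```

jog_arm --plan '[{"slide":[0,0,-0.1],"spin":0,"claw":0.5},{"slide":[0,0,-0.23],"spin":0,"claw":0.5},{"slide":[-0.15,-0.1,-0.23],"spin":0,"claw":0.5},{"slide":[-0.35,-0.25,-0.23],"spin":0,"claw":0.5},{"slide":[-0.55,-0.4,-0.23],"spin":0,"claw":0.5},{"slide":[-0.75,-0.45,-0.23],"spin":0,"claw":0.5},{"slide":[-0.95,-0.45,-0.23],"spin":0,"claw":0.5},{"slide":[-1,-0.45,-0.23],"spin":0,"claw":0.5},{"slide":[-1,-0.45,-0.23],"spin":0,"claw":0.5}]'

```text
t: 10.05
tool_pos: [0.5812, -0.1089, 0.2279]
tool_rot: [0.017, 0.655, 0.756, 0.003]
wrist_force: [-0.3, 0.2, 0.2]
finger_gap: 0.531
```

```bash
python3 -c "
from h import *
go(box(-.02,-.129,.10),8.5)"
```

```text
pos [ 0.5812 -0.1089  0.2279] jaw 8.22 tilt [ 0.03  -0.018 -0.999] j6 -0.47 gap 0.531 t 10.05 F [-0.3  0.2  0.2]
  slide [-1.217, -0.3488, 0.6569] spin -0.0062 alt 3.994
```

jog_arm --plan '[{"slide":[-0.2,-0.08,0],"spin":0,"claw":0.5},{"slide":[-0.45,-0.18,0],"spin":0,"claw":0.5},{"slide":[-0.7,-0.28,0.1],"spin":0,"claw":0.5},{"slide":[-0.9,-0.34,0.3],"spin":0,"claw":0.5},{"slide":[-1,-0.35,0.4],"spin":0,"claw":0.5},{"slide":[-1,-0.35,0.4],"spin":0,"claw":0.5}]'

```text
t: 10.65
tool_pos: [0.5396, -0.3185, 0.1442]
tool_rot: [0.012, 0.656, 0.755, 0.003]
wrist_force: [-0.4, 0.6, -1.4]
finger_gap: 0.527
```

```bash
python3 -c "
from h import *
go(box(-.02,-.129,.019),8.5)
c=cam('scene');store('s7',c);save('s7',c,(190,150,340,250),5)"
```

```text
pos [ 0.5396 -0.3185  0.1442] jaw 8.03 tilt [ 0.022 -0.012 -1.   ] j6 -0.81 gap 0.527 t 10.65 F [-0.4  0.6 -1.4]
  slide [-0.2135, 0.0123, 0.6297] spin -0.0104 alt 3.99
```

View pics/s7.png

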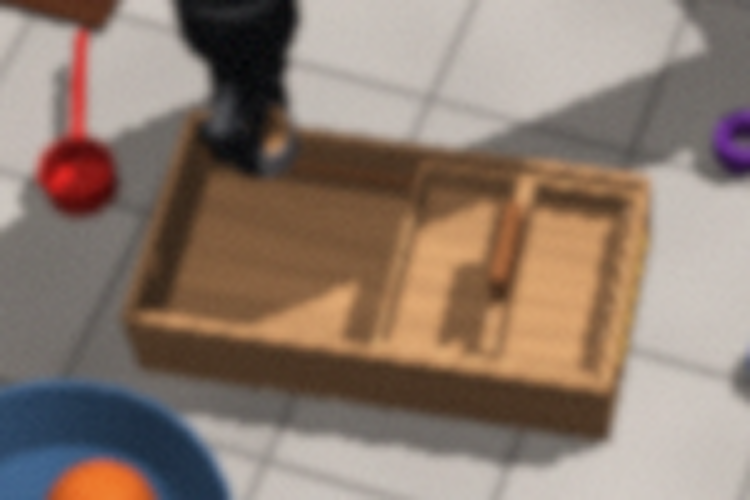

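jog_arm --plan '[{"slide":[-0.15,0.012,0.05],"spin":-0.01,"claw":0.5},{"slide":[-0.213,0.012,0.2],"spin":-0.01,"claw":0.5},{"slide":[-0.213,0.012,0.4],"spin":-0.01,"claw":0.5},{"slide":[-0.213,0.012,0.55],"spin":-0.01,"claw":0.5},{"slide":[-0.213,0.012,0.62],"spin":-0.01,"claw":0.5},{"slide":[-0.213,0.012,0.63],"spin":-0.01,"claw":0.5},{"slide":[-0.213,0.012,0.63],"spin":-0.01,"claw":0.5}]'

```text
t: 11.4
tool_pos: [0.5542, -0.3601, 0.023]
tool_rot: [0.015, 0.652, 0.758, 0.003]
wrist_force: [0.6, -0.1, -0.8]
finger_gap: 0.525
```

```bash
python3 -c "
from h import *
go(box(-.02,-.129,.018),8.5)"
```

```text
pos [ 0.5542 -0.3601  0.023 ] jaw 8.65 tilt [ 0.027 -0.014 -1.   ] j6 -0.87 gap 0.525 t 11.4 F [ 0.6 -0.1 -0.8]
  slide [-0.0064, -0.0188, 0.0245] spin 0.0034 alt -3.997
```

jog_arm --plan '[{"slide":[-0.005,-0.015,0.02],"spin":0,"claw":0.5},{"slide":[-0.005,-0.015,0.025],"spin":0,"claw":0.5},{"slide":[-0.005,-0.015,0.025],"spin":0,"claw":0.2},{"slide":[-0.005,-0.015,0.025],"spin":0,"claw":-0.2},{"slide":[-0.005,-0.015,0.025],"spin":0,"claw":-0.35},{"slide":[-0.005,-0.015,-0.1],"spin":0,"claw":-0.35},{"slide":[0,0,-0.3],"spin":0,"claw":-0.35},{"slide":[0,0,-0.5],"spin":0,"claw":-1},{"slide":[0.1,0,-0.7],"spin":0,"claw":-1},{"slide":[0.3,0,-0.8],"spin":0,"claw":-1},{"slide":[0.5,0,-0.8],"spin":0,"claw":-1},{"slide":[0.75,0,-0.8],"spin":0,"claw":-1},{"slide":[1,0,-0.8],"spin":0,"claw":-1},{"slide":[1,0,-0.8],"spin":0,"claw":-1}]'

```text
t: 12.8
tool_pos: [0.518, -0.1545, 0.1788]
tool_rot: [0.013, 0.65, 0.76, 0.004]
wrist_force: [-0.1, -0.4, -0.6]
finger_gap: 0.997
```

```bash
python3 -c "
from h import *
go([.4293,.2504,.21],8.5)
c=cam('scene');store('s8',c);save('s8',c,(190,150,480,290),2.7)
c=cam('wrist');store('w8',c);save('w8',c)"
```

```text
pos [ 0.518  -0.1545  0.1788] jaw 8.97 tilt [ 0.024 -0.011 -1.   ] j6 -0.61 gap 0.997 t 12.8 F [-0.1 -0.4 -0.6]
  slide [2.0662, -0.1188, -0.1881] spin 0.0104 alt -3.99
```

View pics/s8.png

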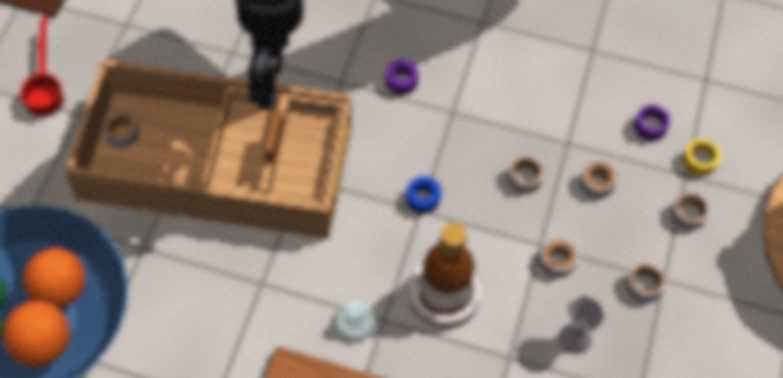

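View pics/w8.png

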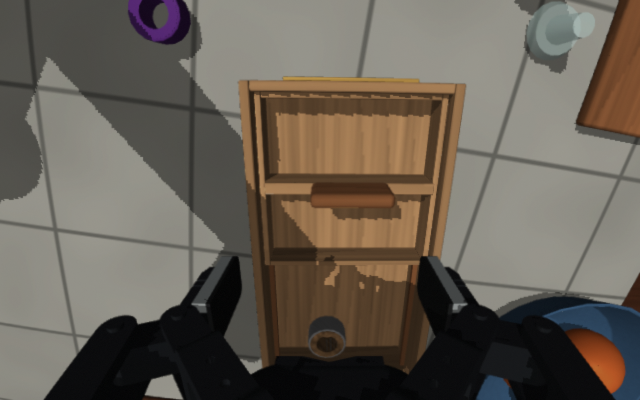

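jog_arm --plan '[{"slide":[0.1,-0.02,-0.05],"spin":0,"claw":-1},{"slide":[0.3,-0.04,-0.1],"spin":0,"claw":-1},{"slide":[0.55,-0.06,-0.15],"spin":0,"claw":-1},{"slide":[0.8,-0.06,-0.18],"spin":0,"claw":-1},{"slide":[1,-0.06,-0.18],"spin":0,"claw":-1},{"slide":[1,-0.06,-0.18],"spin":0,"claw":-1}]'

```text
t: 13.5
tool_pos: [0.4765, 0.0398, 0.2123]
tool_rot: [0.015, 0.649, 0.76, 0.004]
wrist_force: [0.7, 0.1, -0.6]
finger_gap: 0.999
```

jog_arm --plan '[{"slide":[0.2,-0.02,0],"spin":0,"claw":-1},{"slide":[0.45,-0.03,0],"spin":0,"claw":-1},{"slide":[0.7,-0.05,0],"spin":0,"claw":-1},{"slide":[0.9,-0.06,0],"spin":0,"claw":-1},{"slide":[0.95,-0.06,0],"spin":0,"claw":-1},{"slide":[0.95,-0.06,0],"spin":0,"claw":-1},{"slide":[0.95,-0.06,0],"spin":0,"claw":-1}]'

```text
t: 14.2
tool_pos: [0.436, 0.2241, 0.2086]
tool_rot: [0.016, 0.65, 0.76, 0.004]
wrist_force: [0.2, 0.5, -0.0]
finger_gap: 0.998
```

```bash
python3 -c "
from h import *
go([.4293,.2504,.01],8.5)
c=cam('wrist');store('w9',c);save('w9',c)"
```

```text
pos [0.436  0.2241 0.2086] jaw 8.94 tilt [ 0.029 -0.015 -0.999] j6 0.16 gap 0.998 t 14.2 F [ 0.2  0.5 -0. ]
  slide [0.1541, -0.0387, 0.9898] spin 0.0099 alt -3.99
```

View pics/w9.png

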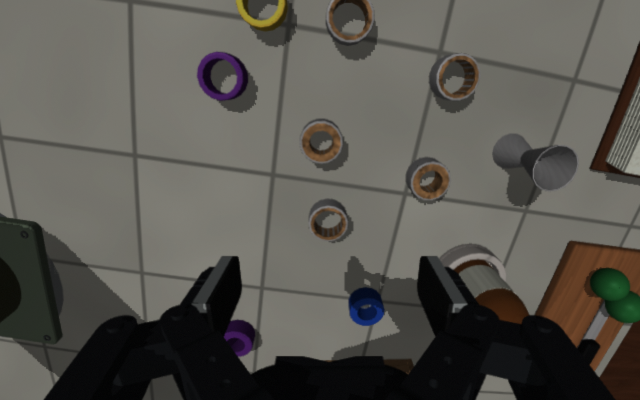

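```bash
python3 -c "
from h import *
c=load('w9');save('w9z',c,(290,110,370,250),5);save('w9y',c,(400,40,490,210),4)"
```

```text
(no output)
```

View pics/w9z.png

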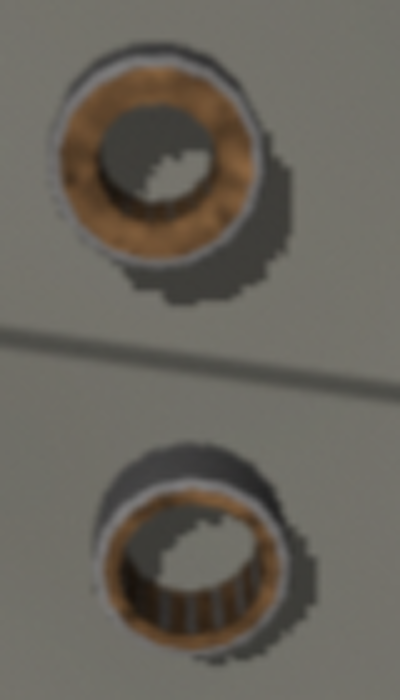

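View pics/w9y.png

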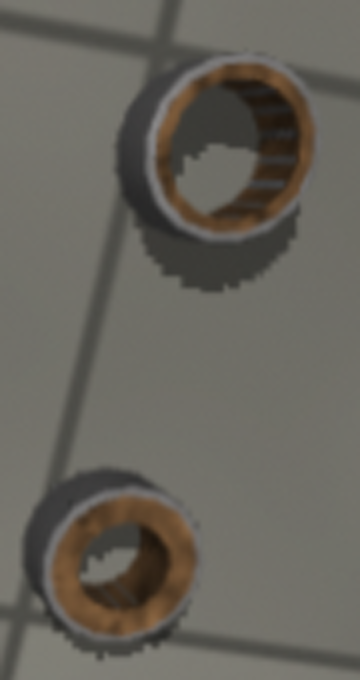

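```bash
python3 -c "
from h import *
c=load('w9')
for n,u,v in [('N2',321.8,142.2),('F1',328.6,223.4),('F3',458,76.8),('N3',430.8,180.8),('F2',350.5,17)]: print(n,pix2z(c,u,v,.024).round(4))"
```

```text
N2 [0.4298 0.2504 0.024 ]
F1 [0.4512 0.1596 0.024 ]
F3 [0.5538 0.3361 0.024 ]
N3 [0.5547 0.2266 0.024 ]
F2 [0.4387 0.3705 0.024 ]
```

jog_arm --newtons 30 --plan '[{"slide":[0.08,-0.02,0.1],"spin":0.01,"claw":-1},{"slide":[0.154,-0.039,0.3],"spin":0.01,"claw":-1},{"slide":[0.154,-0.039,0.55],"spin":0.01,"claw":-1},{"slide":[0.154,-0.039,0.8],"spin":0.01,"claw":-1},{"slide":[0.154,-0.039,0.95],"spin":0.01,"claw":-1},{"slide":[0.154,-0.039,0.995],"spin":0.01,"claw":-1},{"slide":[0.154,-0.039,0.995],"spin":0.01,"claw":-1},{"slide":[0.154,-0.039,0.995],"spin":0.01,"claw":-1}]'

```text
t: 15.05
tool_pos: [0.4313, 0.2501, 0.0106]
tool_rot: [0.016, 0.654, 0.757, 0.005]
wrist_force: [-0.3, 0.4, -0.5]
finger_gap: 1.003
```

```bash
python3 -c "
from h import *
go([.4298,.2504,.009],8.5)"
```

```text
pos [0.4313 0.2501 0.0106] jaw 8.37 tilt [ 0.032 -0.013 -0.999] j6 0.24 gap 1.003 t 15.05 F [-0.3  0.4 -0.5]
  slide [0.0027, -0.0076, 0.0079] spin -0.0028 alt 3.997
```

jog_arm --newtons 30 --plan '[{"slide":[0.003,-0.007,0.008],"spin":0,"claw":-0.5},{"slide":[0.003,-0.007,0.008],"spin":0,"claw":0},{"slide":[0.003,-0.007,0.008],"spin":0,"claw":0.5},{"slide":[0.003,-0.007,0.008],"spin":0,"claw":0.5},{"slide":[0.003,-0.007,0.008],"spin":0,"claw":0.5},{"slide":[0.003,-0.007,0.008],"spin":0,"claw":0.5}]'

```text
t: 15.65
tool_pos: [0.431, 0.251, 0.0108]
tool_rot: [0.017, 0.653, 0.757, 0.006]
wrist_force: [-2.1, -0.9, 7.5]
finger_gap: 0.525
```

jog_arm --plan '[{"slide":[0,0,-0.1],"spin":0,"claw":0.5},{"slide":[0,0,-0.3],"spin":0,"claw":0.5},{"slide":[0,0,-0.55],"spin":0,"claw":0.5},{"slide":[0,0,-0.8],"spin":0,"claw":0.5},{"slide":[0,0,-1],"spin":0,"claw":0.5},{"slide":[0,0.1,-1],"spin":0,"claw":0.5},{"slide":[-0.1,0.3,-1],"spin":0,"claw":0.5},{"slide":[-0.25,0.5,-1],"spin":0,"claw":0.5},{"slide":[-0.4,0.7,-1],"spin":0,"claw":0.5},{"slide":[-0.55,0.85,-1],"spin":0,"claw":0.5},{"slide":[-0.7,0.85,-1],"spin":0,"claw":0.5},{"slide":[-0.7,0.85,-1],"spin":0,"claw":0.5}]'

```text
t: 16.85
tool_pos: [0.6139, 0.1361, 0.2184]
tool_rot: [0.018, 0.655, 0.755, 0.006]
wrist_force: [-0.2, 0.2, -0.3]
finger_gap: 0.522
```

```bash
python3 -c "
from h import *
go([.6423,.1030,.190],8.5)"
```

```text
pos [0.6139 0.1361 0.2184] jaw 8.14 tilt [ 0.034 -0.015 -0.999] j6 -0.05 gap 0.522 t 16.85 F [-0.2  0.2 -0.3]
  slide [-0.1811, 0.1125, 0.1494] spin -0.008 alt 3.992
```

jog_arm --plan '[{"slide":[-0.1,0.06,0],"spin":0,"claw":0.5},{"slide":[-0.18,0.112,0],"spin":-0.008,"claw":0.5},{"slide":[-0.18,0.112,0.05],"spin":-0.008,"claw":0.5},{"slide":[-0.18,0.112,0.1],"spin":-0.008,"claw":0.5},{"slide":[-0.18,0.112,0.14],"spin":-0.008,"claw":0.5},{"slide":[-0.18,0.112,0.16],"spin":-0.008,"claw":0.5},{"slide":[-0.18,0.112,0.175],"spin":-0.008,"claw":0.5},{"slide":[-0.18,0.112,0.185],"spin":-0.008,"claw":0.5},{"slide":[-0.18,0.112,0.195],"spin":-0.008,"claw":0.5},{"slide":[-0.18,0.112,0.195],"spin":-0.008,"claw":0.5}]'

```text
t: 17.85
tool_pos: [0.6427, 0.1036, 0.1829]
tool_rot: [0.018, 0.653, 0.757, 0.006]
wrist_force: [-2.8, -0.3, 4.4]
finger_gap: 0.523
```

```bash
python3 -c "
from h import *
go([.6423,.1030,.178],8.5)
c=cam('wrist');store('w10',c);save('w10',c,(240,130,440,340),3)"
```

```text
pos [0.6427 0.1036 0.1829] jaw 8.53 tilt [ 0.036 -0.014 -0.999] j6 -0.11 gap 0.523 t 17.85 F [-2.8 -0.3  4.4]
  slide [-0.002, -0.0034, 0.0243] spin 0.0006 alt -3.999
```

View pics/w10.png

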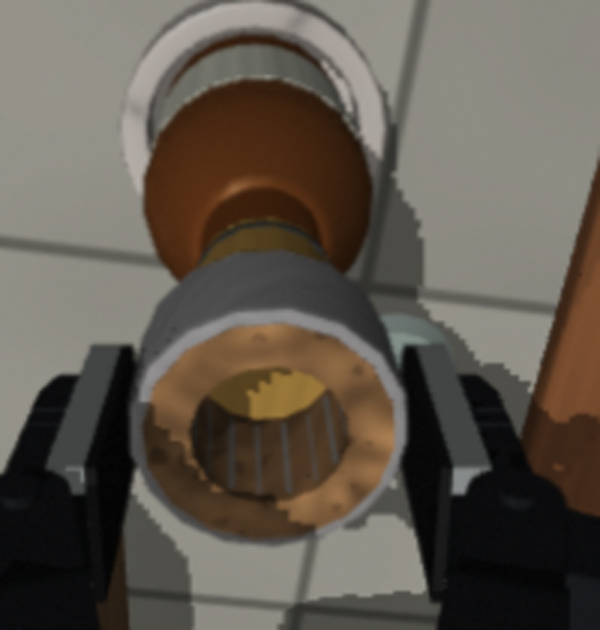

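jog_arm --plan '[{"slide":[0,0,-0.1],"spin":0,"claw":0.5},{"slide":[0,0,-0.23],"spin":0,"claw":0.5},{"slide":[-0.15,-0.1,-0.23],"spin":0,"claw":0.5},{"slide":[-0.35,-0.25,-0.23],"spin":0,"claw":0.5},{"slide":[-0.55,-0.4,-0.23],"spin":0,"claw":0.5},{"slide":[-0.75,-0.45,-0.23],"spin":0,"claw":0.5},{"slide":[-0.95,-0.45,-0.23],"spin":0,"claw":0.5},{"slide":[-1,-0.45,-0.23],"spin":0,"claw":0.5},{"slide":[-1,-0.45,-0.23],"spin":0,"claw":0.5},{"slide":[-1,-0.45,-0.23],"spin":0,"claw":0.5}]'

```text
t: 18.9
tool_pos: [0.5818, -0.1061, 0.2295]
tool_rot: [0.018, 0.653, 0.757, 0.007]
wrist_force: [-0.0, 0.3, 0.0]
finger_gap: 0.527
```

```bash
python3 -c "
from h import *
go(box(.02,-.081,.12),8.5)"
```

```text
pos [ 0.5818 -0.1061  0.2295] jaw 8.53 tilt [ 0.036 -0.013 -0.999] j6 -0.47 gap 0.527 t 18.9 F [-0.   0.3  0. ]
  slide [-0.9924, -0.1609, 0.5609] spin 0.0006 alt -3.999
```

jog_arm --plan '[{"slide":[-0.2,-0.04,0],"spin":0,"claw":0.5},{"slide":[-0.45,-0.08,0],"spin":0,"claw":0.5},{"slide":[-0.7,-0.12,0],"spin":0,"claw":0.5},{"slide":[-0.9,-0.16,0.1],"spin":0,"claw":0.5},{"slide":[-0.99,-0.16,0.3],"spin":0,"claw":0.5},{"slide":[-0.99,-0.16,0.5],"spin":0,"claw":0.5},{"slide":[-0.99,-0.16,0.56],"spin":0,"claw":0.5},{"slide":[-0.99,-0.16,0.56],"spin":0,"claw":0.5}]'

```text
t: 19.7
tool_pos: [0.582, -0.3051, 0.117]
tool_rot: [0.014, 0.652, 0.758, 0.007]
wrist_force: [-0.7, -1.0, -0.7]
finger_gap: 0.522
```

```bash
python3 -c "
from h import *
go(box(.02,-.081,.022),8.5)"
```

```text
pos [ 0.582  -0.3051  0.117 ] jaw 8.64 tilt [ 0.03  -0.009 -1.   ] j6 -0.77 gap 0.522 t 19.7 F [-0.7 -1.  -0.7]
  slide [-0.0119, -0.0103, 0.4752] spin 0.003 alt -3.997
```

jog_arm --plan '[{"slide":[-0.012,-0.01,0.15],"spin":0,"claw":0.5},{"slide":[-0.012,-0.01,0.35],"spin":0,"claw":0.5},{"slide":[-0.012,-0.01,0.45],"spin":0,"claw":0.5},{"slide":[-0.012,-0.01,0.485],"spin":0,"claw":0.5},{"slide":[-0.012,-0.01,0.485],"spin":0,"claw":0.5},{"slide":[-0.012,-0.01,0.485],"spin":0,"claw":0.2},{"slide":[-0.012,-0.01,0.485],"spin":0,"claw":-0.2},{"slide":[-0.012,-0.01,0.485],"spin":0,"claw":-0.3},{"slide":[-0.012,-0.01,0.35],"spin":0,"claw":-0.3},{"slide":[0,0,0.1],"spin":0,"claw":-0.3},{"slide":[0,0,-0.1],"spin":0,"claw":-1},{"slide":[0.05,-0.02,-0.3],"spin":0,"claw":-1},{"slide":[0.25,-0.1,-0.45],"spin":0,"claw":-1},{"slide":[0.5,-0.2,-0.5],"spin":0,"claw":-1},{"slide":[0.75,-0.3,-0.5],"spin":0,"claw":-1},{"slide":[1,-0.3,-0.5],"spin":0,"claw":-1},{"slide":[1,-0.3,-0.5],"spin":0,"claw":-1}]'

```text
t: 21.4
tool_pos: [0.4887, -0.1116, 0.2145]
tool_rot: [0.015, 0.651, 0.759, 0.008]
wrist_force: [-0.6, -0.7, -0.2]
finger_gap: 0.998
```

```bash
python3 -c "
from h import *
go([.5547,.2266,.22],8.5)
c=cam('scene');store('s11',c);save('s11',c,(190,150,480,290),2.7)
c=cam('wrist');store('w11',c);save('w11',c)"
```

```text
pos [ 0.4887 -0.1116  0.2145] jaw 8.84 tilt [ 0.033 -0.008 -0.999] j6 -0.56 gap 0.998 t 21.4 F [-0.6 -0.7 -0.2]
  slide [1.6199, 0.5863, -0.0302] spin 0.0075 alt -3.992
```

View pics/s11.png

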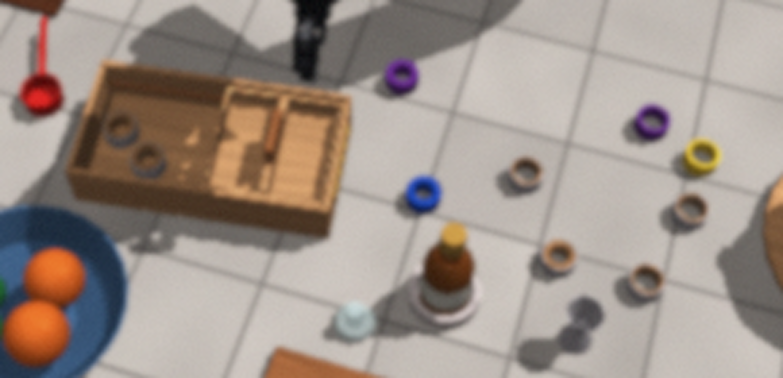

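View pics/w11.png

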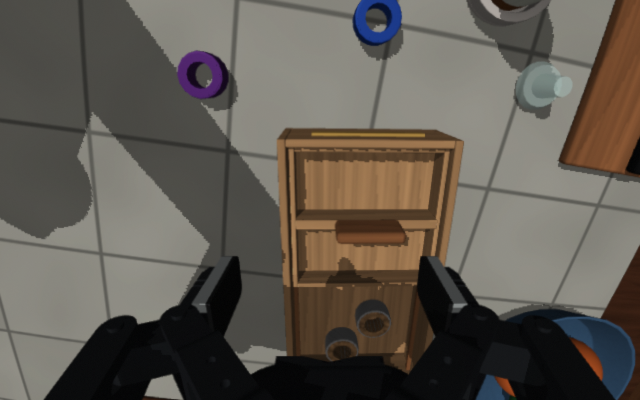

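jog_arm --plan '[{"slide":[0.2,0,0],"spin":0,"claw":-1},{"slide":[0.45,0,0],"spin":0,"claw":-1},{"slide":[0.7,0.05,0],"spin":0,"claw":-1},{"slide":[0.95,0.1,0],"spin":0,"claw":-1},{"slide":[1,0.1,0],"spin":0,"claw":-1},{"slide":[1,0.1,0],"spin":0,"claw":-1}]'

```text
t: 22.1
tool_pos: [0.4808, 0.0869, 0.2128]
tool_rot: [0.017, 0.65, 0.76, 0.008]
wrist_force: [-0.2, -0.4, -1.0]
finger_gap: 0.999
```

jog_arm --plan '[{"slide":[0.2,0.05,0],"spin":0,"claw":-1},{"slide":[0.4,0.2,0],"spin":0,"claw":-1},{"slide":[0.55,0.35,0],"spin":0,"claw":-1},{"slide":[0.6,0.48,0.1],"spin":0,"claw":-1},{"slide":[0.6,0.48,0.2],"spin":0,"claw":-1},{"slide":[0.6,0.48,0.2],"spin":0,"claw":-1},{"slide":[0.6,0.48,0.2],"spin":0,"claw":-1}]'

```text
t: 22.8
tool_pos: [0.559, 0.2177, 0.1738]
tool_rot: [0.017, 0.651, 0.759, 0.007]
wrist_force: [-0.3, 0.5, 0.0]
finger_gap: 0.998
```

```bash
python3 -c "
from h import *
go([.5547,.2266,.012],8.5)
c=cam('wrist');store('w12',c);save('w12',c)"
```

```text
pos [0.559  0.2177 0.1738] jaw 8.82 tilt [ 0.035 -0.012 -0.999] j6 0.09 gap 0.998 t 22.8 F [-0.3  0.5  0. ]
  slide [0.0609, -0.0407, 0.807] spin 0.007 alt -3.993
```

View pics/w12.png

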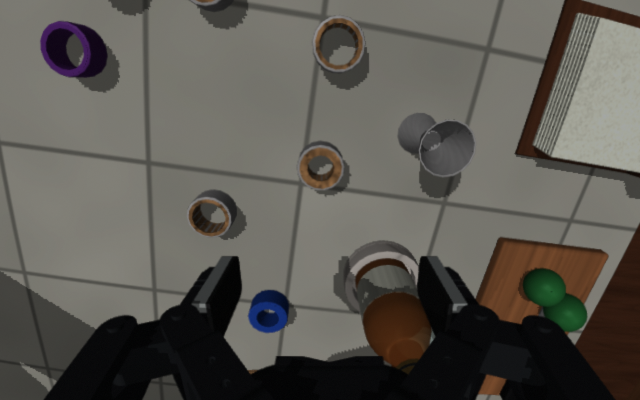

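jog_arm --newtons 30 --plan '[{"slide":[0.061,-0.04,0.15],"spin":0.007,"claw":-1},{"slide":[0.061,-0.04,0.4],"spin":0.007,"claw":-1},{"slide":[0.061,-0.04,0.65],"spin":0.007,"claw":-1},{"slide":[0.061,-0.04,0.78],"spin":0.007,"claw":-1},{"slide":[0.061,-0.04,0.81],"spin":0.007,"claw":-1},{"slide":[0.061,-0.04,0.81],"spin":0.007,"claw":-1},{"slide":[0.061,-0.04,0.81],"spin":0.007,"claw":-1},{"slide":[0.061,-0.04,0.81],"spin":0.007,"claw":-0.4},{"slide":[0.061,-0.04,0.81],"spin":0.007,"claw":0},{"slide":[0.061,-0.04,0.81],"spin":0.007,"claw":0.5},{"slide":[0.061,-0.04,0.81],"spin":0.007,"claw":0.5},{"slide":[0.061,-0.04,0.81],"spin":0.007,"claw":0.5},{"slide":[0.061,-0.04,0.81],"spin":0.007,"claw":0.5}]'

```text
t: 24.15
tool_pos: [0.5566, 0.2275, 0.0143]
tool_rot: [0.018, 0.653, 0.758, 0.009]
wrist_force: [-0.8, 0.5, 5.3]
finger_gap: 0.514
```

jog_arm --plan '[{"slide":[0,0,-0.1],"spin":0,"claw":0.5},{"slide":[0,0,-0.3],"spin":0,"claw":0.5},{"slide":[0,0,-0.55],"spin":0,"claw":0.5},{"slide":[0,0,-0.8],"spin":0,"claw":0.5},{"slide":[0,0,-1],"spin":0,"claw":0.5},{"slide":[0,0,-1],"spin":0,"claw":0.5},{"slide":[-0.15,0.1,-1],"spin":0,"claw":0.5},{"slide":[-0.35,0.3,-1],"spin":0,"claw":0.5},{"slide":[-0.5,0.45,-1],"spin":0,"claw":0.5},{"slide":[-0.5,0.45,-1],"spin":0,"claw":0.5},{"slide":[-0.5,0.45,-1],"spin":0,"claw":0.5}]'

```text
t: 25.25
tool_pos: [0.6524, 0.1432, 0.2176]
tool_rot: [0.017, 0.653, 0.757, 0.008]
wrist_force: [-0.3, 0.8, -0.3]
finger_gap: 0.509
```

```bash
python3 -c "
from h import *
go([.6423,.1030,.190],8.5)"
```

```text
pos [0.6524 0.1432 0.2176] jaw 8.41 tilt [ 0.037 -0.011 -0.999] j6 -0.05 gap 0.509 t 25.25 F [-0.3  0.8 -0.3]
  slide [-0.1891, -0.0842, 0.1384] spin -0.0019 alt 3.998
```

jog_arm --plan '[{"slide":[-0.1,-0.05,0],"spin":0,"claw":0.5},{"slide":[-0.19,-0.084,0],"spin":0,"claw":0.5},{"slide":[-0.19,-0.084,0.03],"spin":0,"claw":0.5},{"slide":[-0.19,-0.084,0.07],"spin":0,"claw":0.5},{"slide":[-0.19,-0.084,0.11],"spin":0,"claw":0.5},{"slide":[-0.19,-0.084,0.135],"spin":0,"claw":0.5},{"slide":[-0.19,-0.084,0.15],"spin":0,"claw":0.5},{"slide":[-0.19,-0.084,0.16],"spin":0,"claw":0.5},{"slide":[-0.19,-0.084,0.17],"spin":0,"claw":0.5},{"slide":[-0.19,-0.084,0.175],"spin":0,"claw":0.5}]'

```text
t: 26.25
tool_pos: [0.6426, 0.1032, 0.1861]
tool_rot: [0.018, 0.653, 0.757, 0.008]
wrist_force: [-9.5, 0.7, 14.9]
finger_gap: 0.507
```

```bash
python3 -c "
from h import *
go([.6423,.1030,.178],8.5)
c=cam('wrist');store('w13',c);save('w13',c,(240,130,440,340),3)"
```

```text
pos [0.6426 0.1032 0.1861] jaw 8.45 tilt [ 0.037 -0.011 -0.999] j6 -0.11 gap 0.507 t 26.25 F [-9.5  0.7 14.9]
  slide [-0.0001, -0.0032, 0.0404] spin -0.001 alt 3.999
```

View pics/w13.png

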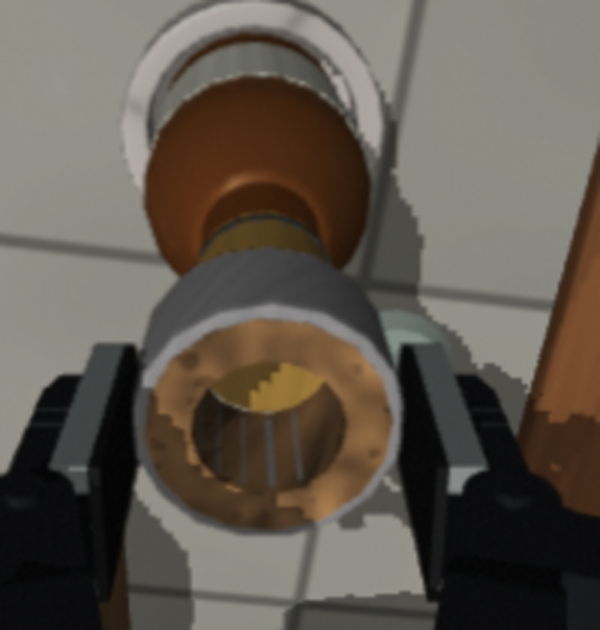

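Collar N3 stops on the cap at the expected height. Moving it to the compartment.

jog_arm --plan '[{"slide":[0,0,-0.1],"spin":0,"claw":0.5},{"slide":[0,0,-0.23],"spin":0,"claw":0.5},{"slide":[-0.15,-0.1,-0.23],"spin":0,"claw":0.5},{"slide":[-0.35,-0.25,-0.23],"spin":0,"claw":0.5},{"slide":[-0.55,-0.4,-0.23],"spin":0,"claw":0.5},{"slide":[-0.75,-0.55,-0.23],"spin":0,"claw":0.5},{"slide":[-0.95,-0.65,-0.23],"spin":0,"claw":0.5},{"slide":[-1,-0.65,-0.23],"spin":0,"claw":0.5},{"slide":[-1,-0.65,-0.23],"spin":0,"claw":0.5},{"slide":[-1,-0.65,-0.23],"spin":0,"claw":0.5}]'

```text
t: 27.3
tool_pos: [0.5424, -0.1125, 0.2309]
tool_rot: [0.018, 0.653, 0.757, 0.009]
wrist_force: [0.3, -0.4, -0.6]
finger_gap: 0.515
```

```bash
python3 -c "
from h import *
go(box(-.02,-.033,.12),8.5)"
```

```text
pos [ 0.5424 -0.1125  0.2309] jaw 8.46 tilt [ 0.038 -0.01  -0.999] j6 -0.51 gap 0.515 t 27.3 F [ 0.3 -0.4 -0.6]
  slide [-0.7518, -0.1623, 0.5604] spin -0.0008 alt 3.999
```

jog_arm --plan '[{"slide":[-0.2,-0.04,0],"spin":0,"claw":0.5},{"slide":[-0.45,-0.08,0],"spin":0,"claw":0.5},{"slide":[-0.7,-0.14,0],"spin":0,"claw":0.5},{"slide":[-0.75,-0.162,0.1],"spin":0,"claw":0.5},{"slide":[-0.75,-0.162,0.3],"spin":0,"claw":0.5},{"slide":[-0.75,-0.162,0.5],"spin":0,"claw":0.5},{"slide":[-0.75,-0.162,0.56],"spin":0,"claw":0.5},{"slide":[-0.75,-0.162,0.56],"spin":0,"claw":0.5}]'

```text
t: 28.1
tool_pos: [0.5357, -0.2641, 0.1173]
tool_rot: [0.015, 0.652, 0.758, 0.009]
wrist_force: [0.5, -0.9, -0.1]
finger_gap: 0.51
```

```bash
python3 -c "
from h import *
go(box(-.02,-.035,.024),8.5)"
```

```text
pos [ 0.5357 -0.2641  0.1173] jaw 8.58 tilt [ 0.033 -0.006 -0.999] j6 -0.77 gap 0.51 t 28.1 F [ 0.5 -0.9 -0.1]
  slide [-0.0201, -0.0129, 0.4668] spin 0.0018 alt -3.998
```

jog_arm --plan '[{"slide":[-0.02,-0.013,0.15],"spin":0,"claw":0.5},{"slide":[-0.02,-0.013,0.35],"spin":0,"claw":0.5},{"slide":[-0.02,-0.013,0.44],"spin":0,"claw":0.5},{"slide":[-0.02,-0.013,0.47],"spin":0,"claw":0.5},{"slide":[-0.02,-0.013,0.47],"spin":0,"claw":0.5},{"slide":[-0.02,-0.013,0.47],"spin":0,"claw":0.2},{"slide":[-0.02,-0.013,0.47],"spin":0,"claw":-0.2},{"slide":[-0.02,-0.013,0.47],"spin":0,"claw":-0.3},{"slide":[-0.02,-0.013,0.35],"spin":0,"claw":-0.3},{"slide":[-0.02,0,0.1],"spin":0,"claw":-0.3},{"slide":[-0.02,0,-0.1],"spin":0,"claw":-1},{"slide":[0,-0.02,-0.3],"spin":0,"claw":-1},{"slide":[0.2,-0.03,-0.45],"spin":0,"claw":-1},{"slide":[0.45,-0.05,-0.5],"spin":0,"claw":-1},{"slide":[0.7,-0.05,-0.5],"spin":0,"claw":-1},{"slide":[0.95,-0.05,-0.5],"spin":0,"claw":-1},{"slide":[1,-0.05,-0.5],"spin":0,"claw":-1},{"slide":[1,-0.05,-0.5],"spin":0,"claw":-1}]'

```text
t: 29.9
tool_pos: [0.4926, -0.0658, 0.2156]
tool_rot: [0.015, 0.651, 0.759, 0.009]
wrist_force: [-0.3, -1.0, 0.8]
finger_gap: 0.999
```

```bash
python3 -c "
from h import *
go([.4512,.1596,.20],8.5)
c=cam('scene');store('s14',c);save('s14',c,(190,150,480,290),2.7)
c=cam('wrist');store('w14',c);save('w14',c)"
```

```text
pos [ 0.4926 -0.0658  0.2156] jaw 8.78 tilt [ 0.035 -0.007 -0.999] j6 -0.46 gap 0.999 t 29.9 F [-0.3 -1.   0.8]
  slide [1.1462, -0.0353, 0.0631] spin 0.0062 alt -3.994
```

View pics/s14.png

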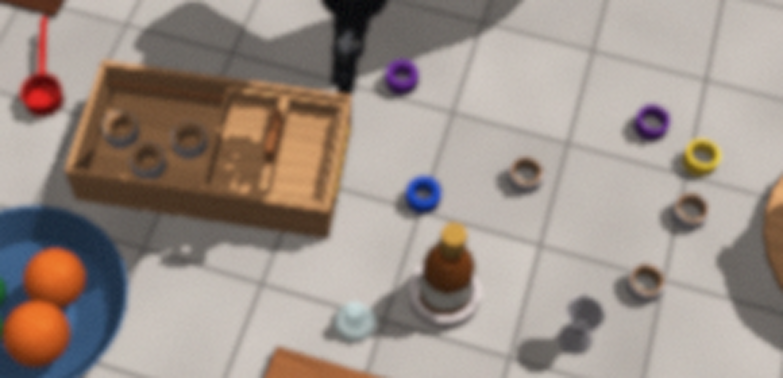

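View pics/w14.png

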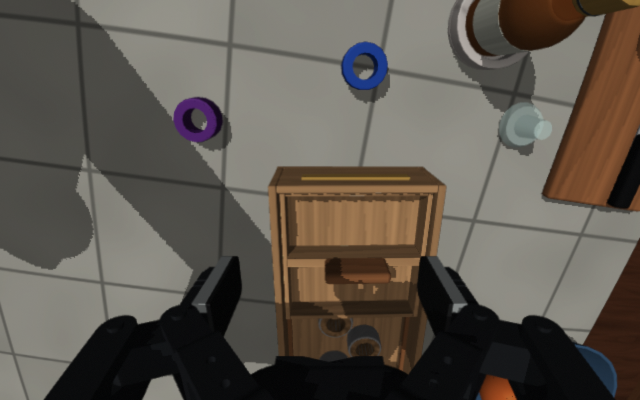

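jog_arm --plan '[{"slide":[0.2,0,0],"spin":0,"claw":-1},{"slide":[0.45,-0.02,0],"spin":0,"claw":-1},{"slide":[0.7,-0.03,0],"spin":0,"claw":-1},{"slide":[0.95,-0.035,0],"spin":0,"claw":-1},{"slide":[1,-0.035,0.1],"spin":0,"claw":-1},{"slide":[1,-0.035,0.1],"spin":0,"claw":-1},{"slide":[1,-0.035,0.1],"spin":0,"claw":-1}]'

```text
t: 30.7
tool_pos: [0.4578, 0.127, 0.1925]
tool_rot: [0.016, 0.653, 0.757, 0.008]
wrist_force: [0.4, 0.1, 0.3]
finger_gap: 1.001
```

```bash
python3 -c "
from h import *
go([.4512,.1596,.012],8.5)
c=cam('wrist');store('w15',c);save('w15',c)"
```

```text
pos [0.4578 0.127  0.1925] jaw 8.51 tilt [ 0.034 -0.008 -0.999] j6 -0.05 gap 1.001 t 30.7 F [0.4 0.1 0.3]
  slide [0.1782, -0.0377, 0.8993] spin 0.0002 alt -4.0
```

View pics/w15.png

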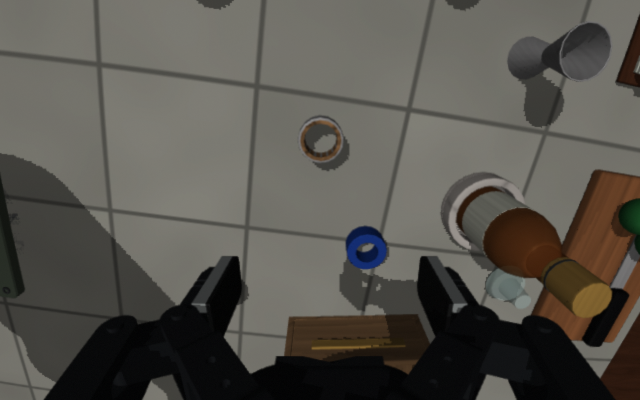

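```bash
python3 -c "
from h import *
c=load('w15');print(pix2z(c,321.5,141,.024));save('w15z',c,(290,105,360,175),7)"
```

```text
[0.45168613 0.15845386 0.024     ]
```

View pics/w15z.png

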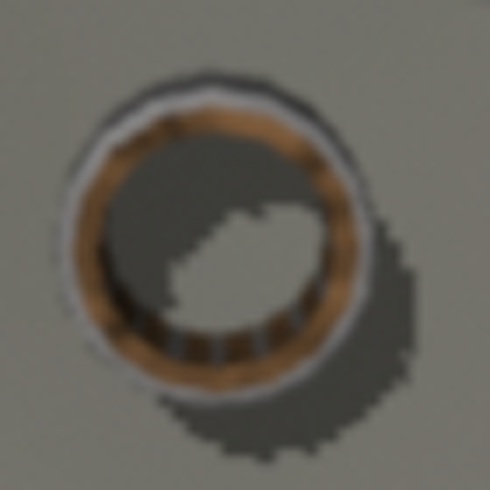

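jog_arm --newtons 30 --plan '[{"slide":[0.1,-0.037,0.1],"spin":0,"claw":-1},{"slide":[0.176,-0.037,0.3],"spin":0,"claw":-1},{"slide":[0.176,-0.037,0.55],"spin":0,"claw":-1},{"slide":[0.176,-0.037,0.8],"spin":0,"claw":-1},{"slide":[0.176,-0.037,0.88],"spin":0,"claw":-1},{"slide":[0.176,-0.037,0.9],"spin":0,"claw":-1},{"slide":[0.176,-0.037,0.9],"spin":0,"claw":-1},{"slide":[0.176,-0.037,0.9],"spin":0,"claw":-1},{"slide":[0.176,-0.037,0.9],"spin":0,"claw":-0.4},{"slide":[0.176,-0.037,0.9],"spin":0,"claw":0},{"slide":[0.176,-0.037,0.9],"spin":0,"claw":0.5},{"slide":[0.176,-0.037,0.9],"spin":0,"claw":0.5},{"slide":[0.176,-0.037,0.9],"spin":0,"claw":0.5},{"slide":[0.176,-0.037,0.9],"spin":0,"claw":0.5}]'

```text
t: 32.15
tool_pos: [0.453, 0.1592, 0.0138]
tool_rot: [0.017, 0.653, 0.757, 0.009]
wrist_force: [-3.2, -1.0, 7.4]
finger_gap: 0.509
```

jog_arm --plan '[{"slide":[0,0,-0.1],"spin":0,"claw":0.5},{"slide":[0,0,-0.3],"spin":0,"claw":0.5},{"slide":[0,0,-0.55],"spin":0,"claw":0.5},{"slide":[0,0,-0.8],"spin":0,"claw":0.5},{"slide":[0,0,-1],"spin":0,"claw":0.5},{"slide":[0,0.1,-1],"spin":0,"claw":0.5},{"slide":[-0.05,0.3,-1],"spin":0,"claw":0.5},{"slide":[-0.1,0.5,-1],"spin":0,"claw":0.5},{"slide":[-0.2,0.7,-1],"spin":0,"claw":0.5},{"slide":[-0.3,0.85,-1],"spin":0,"claw":0.5},{"slide":[-0.3,0.85,-1],"spin":0,"claw":0.5},{"slide":[-0.3,0.85,-1],"spin":0,"claw":0.5}]'

```text
t: 33.35
tool_pos: [0.6223, 0.1264, 0.2198]
tool_rot: [0.016, 0.653, 0.757, 0.008]
wrist_force: [0.5, -0.5, -0.9]
finger_gap: 0.509
```

```bash
python3 -c "
from h import *
go([.6423,.1030,.190],8.5)
c=cam('wrist');store('w16',c);save('w16',c,(240,130,440,340),3.5)"
```

```text
pos [0.6223 0.1264 0.2198] jaw 8.45 tilt [ 0.035 -0.008 -0.999] j6 -0.08 gap 0.509 t 33.35 F [ 0.5 -0.5 -0.9]
  slide [-0.1282, 0.0769, 0.1532] spin -0.0012 alt 3.999
```

View pics/w16.png

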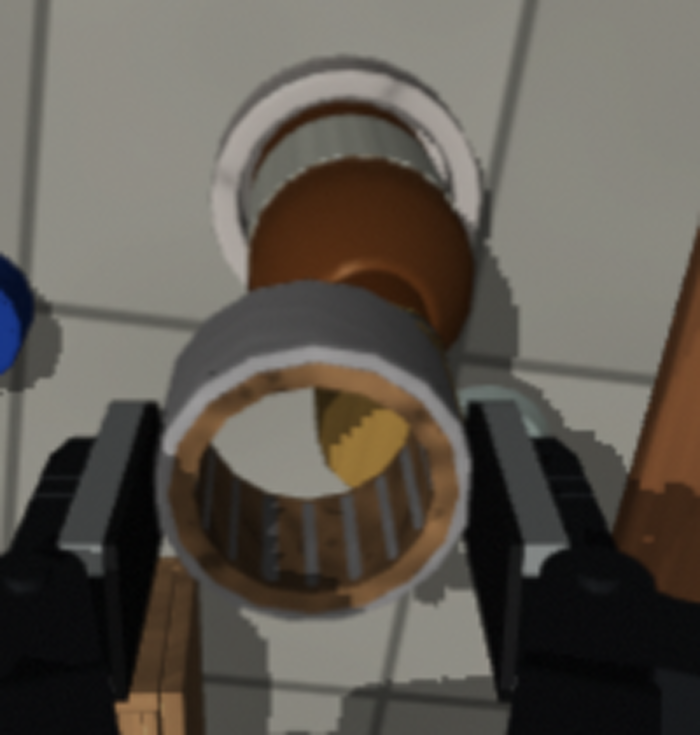

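```bash
python3 -c "
from h import *
go([.6428,.1034,.190],8.5);go([.6428,.1034,.178],8.5)"
```

```text
pos [0.6215 0.1268 0.2199] jaw 8.49 tilt [ 0.035 -0.008 -0.999] j6 -0.08 gap 0.509 t 33.4 F [0.7 0.6 0.3]
  slide [-0.1295, 0.0829, 0.1539] spin -0.0001 alt 4.0
pos [0.6215 0.1268 0.2199] jaw 8.49 tilt [ 0.035 -0.008 -0.999] j6 -0.08 gap 0.509 t 33.4 F [0.7 0.6 0.3]
  slide [-0.1287, 0.0809, 0.2138] spin -0.0001 alt 4.0
```

jog_arm --plan '[{"slide":[-0.08,0.05,0],"spin":0,"claw":0.5},{"slide":[-0.13,0.082,0.02],"spin":0,"claw":0.5},{"slide":[-0.13,0.082,0.06],"spin":0,"claw":0.5},{"slide":[-0.13,0.082,0.1],"spin":0,"claw":0.5},{"slide":[-0.13,0.082,0.13],"spin":0,"claw":0.5},{"slide":[-0.13,0.082,0.15],"spin":0,"claw":0.5},{"slide":[-0.13,0.082,0.165],"spin":0,"claw":0.5},{"slide":[-0.129,0.081,0.175],"spin":0,"claw":0.5},{"slide":[-0.129,0.081,0.185],"spin":0,"claw":0.5},{"slide":[-0.129,0.081,0.195],"spin":0,"claw":0.5},{"slide":[-0.129,0.081,0.195],"spin":0,"claw":0.5}]'

```text
t: 34.5
tool_pos: [0.6426, 0.1034, 0.1816]
tool_rot: [0.016, 0.653, 0.757, 0.008]
wrist_force: [-0.1, -0.5, -0.2]
finger_gap: 0.515
```

```bash
python3 -c "
from h import *
go([.6428,.1034,.178],8.5)
c=cam('wrist');store('w17',c);save('w17',c,(240,130,440,340),3.5)"
```

```text
pos [0.6426 0.1034 0.1816] jaw 8.5 tilt [ 0.035 -0.008 -0.999] j6 -0.11 gap 0.515 t 34.5 F [-0.1 -0.5 -0.2]
  slide [-0.0, 0.0003, 0.0181] spin -0.0001 alt 4.0
```

View pics/w17.png

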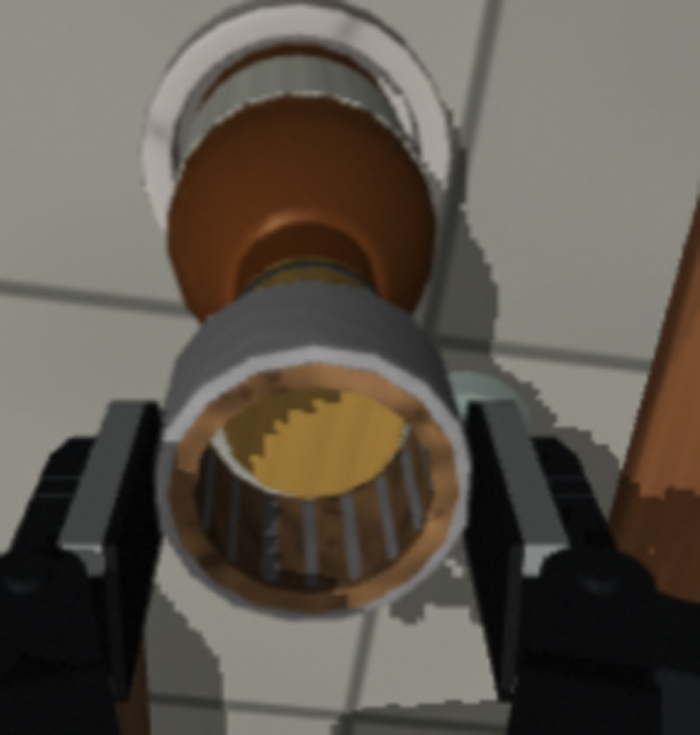

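```bash
python3 -c "
from h import *
go([.6434,.1036,.160],8.5);go([.6434,.1036,.136],8.5)"
```

```text
pos [0.6427 0.1034 0.1817] jaw 8.49 tilt [ 0.035 -0.008 -0.999] j6 -0.11 gap 0.514 t 34.55 F [0.1 0.  0.4]
  slide [0.0019, 0.0001, 0.1088] spin -0.0001 alt 4.0
pos [0.6427 0.1034 0.1817] jaw 8.49 tilt [ 0.035 -0.008 -0.999] j6 -0.11 gap 0.514 t 34.55 F [0.1 0.  0.4]
  slide [0.0034, -0.0039, 0.2287] spin -0.0001 alt 4.0
```

jog_arm --plan '[{"slide":[0.001,0.004,0.02],"spin":0,"claw":0.5},{"slide":[0.001,0.004,0.05],"spin":0,"claw":0.5},{"slide":[0.002,0.003,0.08],"spin":0,"claw":0.5},{"slide":[0.002,0.002,0.11],"spin":0,"claw":0.5},{"slide":[0.002,0.001,0.14],"spin":0,"claw":0.5},{"slide":[0.003,0,0.17],"spin":0,"claw":0.5},{"slide":[0.003,-0.001,0.2],"spin":0,"claw":0.5},{"slide":[0.003,-0.002,0.22],"spin":0,"claw":0.5},{"slide":[0.003,-0.002,0.23],"spin":0,"claw":0.5},{"slide":[0.003,-0.002,0.24],"spin":0,"claw":0.5},{"slide":[0.003,-0.002,0.24],"spin":0,"claw":0.5}]'

```text
t: 35.65
tool_pos: [0.6438, 0.1035, 0.1336]
tool_rot: [0.016, 0.653, 0.757, 0.008]
wrist_force: [0.2, -0.2, -1.0]
finger_gap: 0.509
```

```bash
python3 -c "
from h import *
go([.6434,.1036,.20],8.5)
c=cam('wrist');store('w18',c);save('w18',c,(240,130,440,340),2.5)"
```

```text
pos [0.6438 0.1035 0.1336] jaw 8.49 tilt [ 0.035 -0.008 -0.999] j6 -0.11 gap 0.509 t 35.65 F [ 0.2 -0.2 -1. ]
  slide [-0.0038, 0.0089, -0.3319] spin -0.0001 alt 4.0
```

View pics/w18.png

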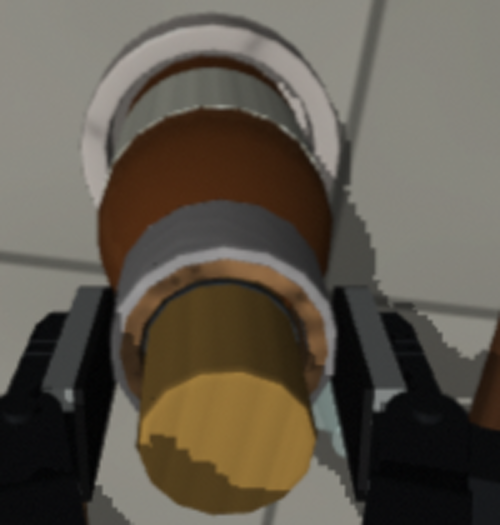

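jog_arm --plan '[{"slide":[-0.001,0.002,-0.06],"spin":0,"claw":0.5},{"slide":[-0.002,0.004,-0.15],"spin":0,"claw":0.5},{"slide":[-0.003,0.006,-0.25],"spin":0,"claw":0.5},{"slide":[-0.004,0.009,-0.35],"spin":0,"claw":0.5},{"slide":[-0.004,0.01,-0.42],"spin":0,"claw":0.5},{"slide":[-0.004,0.01,-0.45],"spin":0,"claw":0.5},{"slide":[-0.15,-0.1,-0.45],"spin":0,"claw":0.5},{"slide":[-0.35,-0.25,-0.45],"spin":0,"claw":0.5},{"slide":[-0.55,-0.4,-0.45],"spin":0,"claw":0.5},{"slide":[-0.75,-0.55,-0.45],"spin":0,"claw":0.5},{"slide":[-0.95,-0.65,-0.45],"spin":0,"claw":0.5},{"slide":[-0.95,-0.65,-0.45],"spin":0,"claw":0.5},{"slide":[-0.95,-0.65,-0.45],"spin":0,"claw":0.5}]'

```text
t: 37.0
tool_pos: [0.5398, -0.1036, 0.2218]
tool_rot: [0.016, 0.654, 0.756, 0.009]
wrist_force: [0.4, 0.3, -0.6]
finger_gap: 0.512
```

```bash
python3 -c "
from h import *
print(box(0,.119,.1),box(0,.081,.1))
go(box(0,.119,.11),8.5);go(box(0,.119,.062),8.5)
c=cam('wrist');store('w19',c);save('w19',c)"
```

```text
[ 0.53391068 -0.11380711  0.1       ] [ 0.53952744 -0.15138972  0.1       ]
pos [ 0.5398 -0.1036  0.2218] jaw 8.34 tilt [ 0.035 -0.007 -0.999] j6 -0.5 gap 0.512 t 37.0 F [ 0.4  0.3 -0.6]
  slide [-0.0393, -0.0552, 0.5578] spin -0.0036 alt 3.996
pos [ 0.5398 -0.1036  0.2218] jaw 8.34 tilt [ 0.035 -0.007 -0.999] j6 -0.5 gap 0.512 t 37.0 F [ 0.4  0.3 -0.6]
  slide [-0.0364, -0.0632, 0.7976] spin -0.0036 alt 3.996
```

View pics/w19.png

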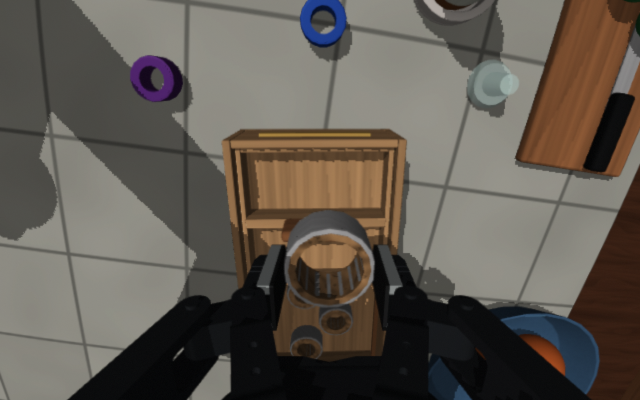

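```bash
python3 -c "
from h import *
c=load('w19')
P=[pix2z(c,u,v,.069)[:2] for u,v in [(243,151),(388,151),(388,216),(246,215)]];print(np.round(P,4),np.mean(P,0))
Q=[pix2z(c,u,v,.075)[:2] for u,v in [(224,140),(405,140)]];print(np.round(Q,4),np.mean(Q,0),box(0,.166,0))"
```

```text
[[ 0.4613 -0.0888]
 [ 0.5977 -0.0698]
 [ 0.6117 -0.1361]
 [ 0.468  -0.1541]] [ 0.53464728 -0.11219243]
[[ 0.4448 -0.0795]
 [ 0.6098 -0.0564]] [ 0.52729106 -0.06795015] [ 0.52696364 -0.06732337  0.        ]
```

jog_arm --plan '[{"slide":[-0.039,-0.05,0.1],"spin":0,"claw":0.5},{"slide":[-0.039,-0.055,0.3],"spin":0,"claw":0.5},{"slide":[-0.039,-0.058,0.5],"spin":0,"claw":0.5},{"slide":[-0.038,-0.06,0.7],"spin":0,"claw":0.5},{"slide":[-0.037,-0.063,0.78],"spin":0,"claw":0.5},{"slide":[-0.037,-0.063,0.805],"spin":0,"claw":0.5},{"slide":[-0.037,-0.063,0.805],"spin":0,"claw":0.5}]'

```text
t: 37.75
tool_pos: [0.5346, -0.1114, 0.06]
tool_rot: [0.015, 0.652, 0.758, 0.009]
wrist_force: [0.5, 0.5, -0.4]
finger_gap: 0.515
```

```bash
python3 -c "
from h import *
go(box(0,.119,.059),8.5)"
```

```text
pos [ 0.5346 -0.1114  0.06  ] jaw 8.57 tilt [ 0.034 -0.006 -0.999] j6 -0.52 gap 0.515 t 37.75 F [ 0.5  0.5 -0.4]
  slide [-0.0113, -0.0052, 0.0048] spin 0.0017 alt -3.998
```

Releasing, lifting and heading back toward F3.

jog_arm --plan '[{"slide":[-0.011,-0.005,0.005],"spin":0,"claw":0.3},{"slide":[-0.011,-0.005,0.005],"spin":0,"claw":-0.1},{"slide":[-0.011,-0.005,0.005],"spin":0,"claw":-0.35},{"slide":[-0.011,-0.005,0.005],"spin":0,"claw":-0.35},{"slide":[-0.011,-0.005,-0.1],"spin":0,"claw":-0.35},{"slide":[0,0,-0.3],"spin":0,"claw":-0.35},{"slide":[0,0,-0.55],"spin":0,"claw":-1},{"slide":[0.1,-0.05,-0.7],"spin":0,"claw":-1},{"slide":[0.3,-0.15,-0.75],"spin":0,"claw":-1},{"slide":[0.55,-0.2,-0.75],"spin":0,"claw":-1},{"slide":[0.8,-0.2,-0.75],"spin":0,"claw":-1},{"slide":[1,-0.2,-0.75],"spin":0,"claw":-1},{"slide":[1,-0.2,-0.75],"spin":0,"claw":-1},{"slide":[1,-0.2,-0.75],"spin":0,"claw":-1}]'

```text
t: 39.15
tool_pos: [0.4602, 0.0819, 0.2067]
tool_rot: [0.015, 0.651, 0.759, 0.009]
wrist_force: [0.9, 0.2, 0.6]
finger_gap: 1.005
```

```bash
python3 -c "
from h import *
go([.5538,.3361,.20],8.5)
c=cam('scene');store('s20',c);save('s20',c,(190,150,480,290),2.7)"
```

```text
pos [0.4602 0.0819 0.2067] jaw 8.72 tilt [ 0.034 -0.007 -0.999] j6 -0.15 gap 1.005 t 39.15 F [0.9 0.2 0.6]
  slide [1.1858, 0.654, 0.0409] spin 0.005 alt -3.995
```

View pics/s20.png

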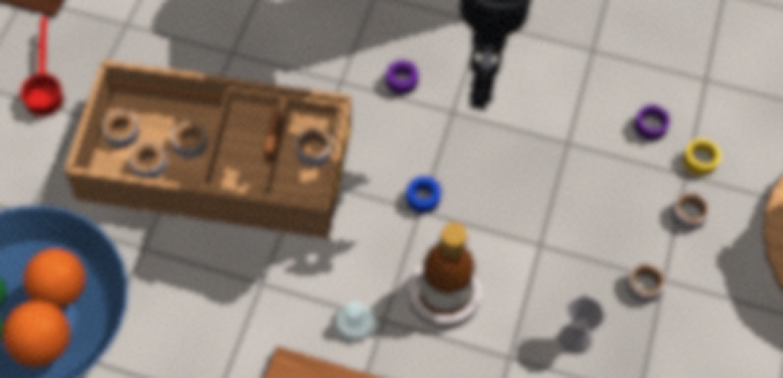

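jog_arm --plan '[{"slide":[0.2,0,0],"spin":0,"claw":-1},{"slide":[0.45,0.05,0],"spin":0,"claw":-1},{"slide":[0.7,0.2,0],"spin":0,"claw":-1},{"slide":[0.9,0.4,0],"spin":0,"claw":-1},{"slide":[1,0.6,0],"spin":0,"claw":-1},{"slide":[1,0.654,0.1],"spin":0,"claw":-1},{"slide":[1,0.654,0.1],"spin":0,"claw":-1},{"slide":[1,0.654,0.1],"spin":0,"claw":-1}]'

```text
t: 40.0
tool_pos: [0.5605, 0.2963, 0.1872]
tool_rot: [0.015, 0.653, 0.757, 0.007]
wrist_force: [0.3, 0.8, 0.2]
finger_gap: 0.997
```

```bash
python3 -c "
from h import *
go([.5538,.3361,.012],8.5)
c=cam('wrist');store('w21',c);save('w21',c)"
```

```text
pos [0.5605 0.2963 0.1872] jaw 8.48 tilt [ 0.031 -0.009 -0.999] j6 0.22 gap 0.997 t 40.0 F [0.3 0.8 0.2]
  slide [0.2134, -0.0296, 0.8726] spin -0.0005 alt 4.0
```

View pics/w21.png

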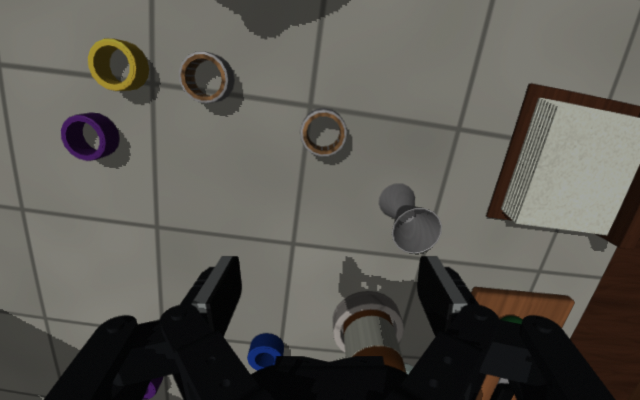

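```bash
python3 -c "
from h import *
c=load('w21');save('w21z',c,(170,40,360,170),4);print(pix2z(c,324.5,133.5,.024),pix2z(c,205,77,.024),pix2z(c,415,229,.078))"
```

```text
[0.55559107 0.33620613 0.024     ] [0.44037615 0.37183881 0.024     ] [0.64571296 0.27196479 0.078     ]
```

View pics/w21z.png

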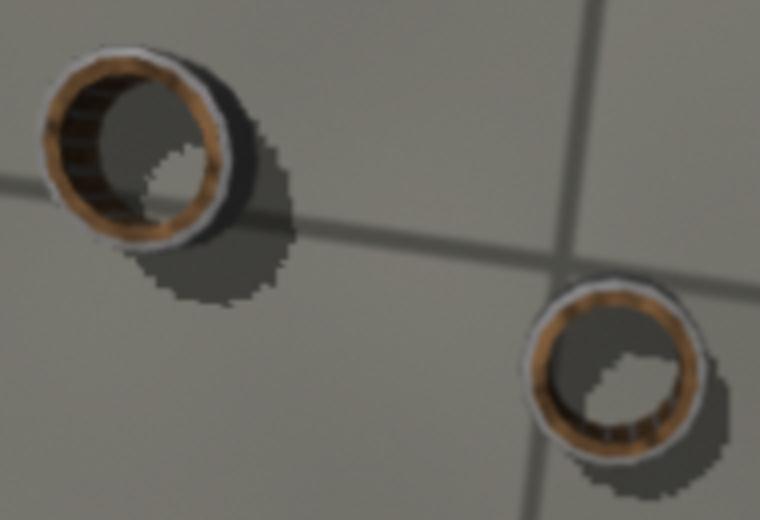

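jog_arm --newtons 30 --plan '[{"slide":[0.1,-0.025,0.1],"spin":0,"claw":-0.7},{"slide":[0.213,-0.026,0.3],"spin":0,"claw":-0.7},{"slide":[0.213,-0.026,0.55],"spin":0,"claw":-0.7},{"slide":[0.213,-0.026,0.8],"spin":0,"claw":-0.7},{"slide":[0.213,-0.026,0.86],"spin":0,"claw":-0.7},{"slide":[0.213,-0.026,0.873],"spin":0,"claw":-0.7},{"slide":[0.213,-0.026,0.873],"spin":0,"claw":-0.7},{"slide":[0.213,-0.026,0.873],"spin":0,"claw":-0.7},{"slide":[0.213,-0.026,0.873],"spin":0,"claw":-0.3},{"slide":[0.213,-0.026,0.873],"spin":0,"claw":0},{"slide":[0.213,-0.026,0.873],"spin":0,"claw":0.5},{"slide":[0.213,-0.026,0.873],"spin":0,"claw":0.5},{"slide":[0.213,-0.026,0.873],"spin":0,"claw":0.5},{"slide":[0.213,-0.026,0.873],"spin":0,"claw":0.5}]'

```text
t: 41.45
tool_pos: [0.5561, 0.3371, 0.0158]
tool_rot: [0.016, 0.653, 0.757, 0.009]
wrist_force: [-1.2, -1.6, 7.3]
finger_gap: 0.518
```

jog_arm --plan '[{"slide":[0,0,-0.1],"spin":0,"claw":0.5},{"slide":[0,0,-0.3],"spin":0,"claw":0.5},{"slide":[0,0,-0.55],"spin":0,"claw":0.5},{"slide":[0,0,-0.8],"spin":0,"claw":0.5},{"slide":[0,0,-1],"spin":0,"claw":0.5},{"slide":[-0.1,0,-1],"spin":0,"claw":0.5},{"slide":[-0.3,0.05,-1],"spin":0,"claw":0.5},{"slide":[-0.55,0.1,-1],"spin":0,"claw":0.5},{"slide":[-0.8,0.2,-1],"spin":0,"claw":0.5},{"slide":[-1,0.2,-1],"spin":0,"claw":0.5},{"slide":[-1,0.2,-1],"spin":0,"claw":0.5},{"slide":[-1,0.2,-1],"spin":0,"claw":0.5}]'

```text
t: 42.65
tool_pos: [0.6182, 0.1454, 0.2198]
tool_rot: [0.016, 0.654, 0.757, 0.009]
wrist_force: [0.5, 0.2, -0.5]
finger_gap: 0.516
```

```bash
python3 -c "
from h import *
go([.6434,.1036,.210],8.5);go([.6434,.1036,.182],8.5)"
```

```text
pos [0.6182 0.1454 0.2198] jaw 8.35 tilt [ 0.036 -0.006 -0.999] j6 -0.04 gap 0.516 t 42.65 F [ 0.5  0.2 -0.5]
  slide [-0.2244, 0.0926, 0.0547] spin -0.0033 alt 3.997
pos [0.6182 0.1454 0.2198] jaw 8.35 tilt [ 0.036 -0.006 -0.999] j6 -0.04 gap 0.516 t 42.65 F [ 0.5  0.2 -0.5]
  slide [-0.2228, 0.0878, 0.1946] spin -0.0033 alt 3.997
```

jog_arm --plan '[{"slide":[-0.12,0.05,0],"spin":0,"claw":0.5},{"slide":[-0.22,0.093,0.02],"spin":0,"claw":0.5},{"slide":[-0.22,0.093,0.05],"spin":0,"claw":0.5},{"slide":[-0.22,0.091,0.09],"spin":0,"claw":0.5},{"slide":[-0.219,0.09,0.12],"spin":0,"claw":0.5},{"slide":[-0.219,0.089,0.14],"spin":0,"claw":0.5},{"slide":[-0.219,0.089,0.155],"spin":0,"claw":0.5},{"slide":[-0.219,0.088,0.165],"spin":0,"claw":0.5},{"slide":[-0.219,0.088,0.175],"spin":0,"claw":0.5},{"slide":[-0.219,0.088,0.185],"spin":0,"claw":0.5},{"slide":[-0.219,0.088,0.19],"spin":0,"claw":0.5},{"slide":[-0.219,0.088,0.19],"spin":0,"claw":0.5}]'

```text
t: 43.85
tool_pos: [0.6433, 0.1043, 0.1828]
tool_rot: [0.016, 0.654, 0.756, 0.009]
wrist_force: [-0.3, 0.6, -1.1]
finger_gap: 0.517
```

```bash
python3 -c "
from h import *
go([.6438,.1044,.1375],8.5)
c=cam('wrist');store('w22',c);save('w22',c,(240,130,440,340),3)"
```

```text
pos [0.6433 0.1043 0.1828] jaw 8.34 tilt [ 0.036 -0.006 -0.999] j6 -0.11 gap 0.517 t 43.85 F [-0.3  0.6 -1.1]
  slide [0.0027, -0.005, 0.2266] spin -0.0034 alt 3.997
```

View pics/w22.png

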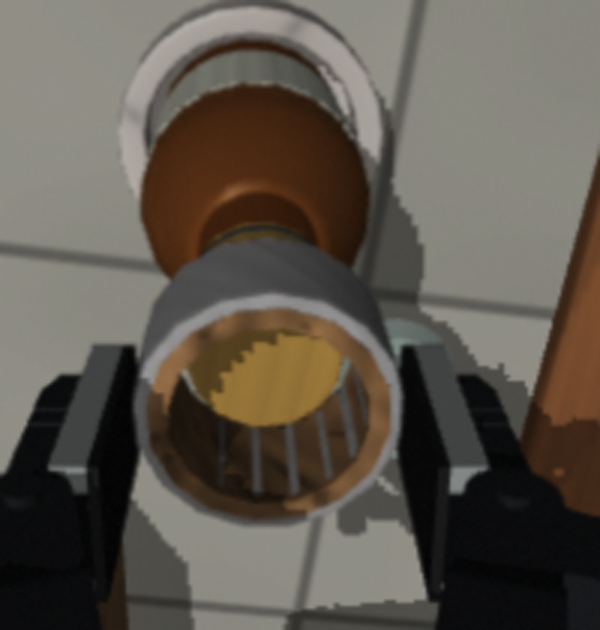

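jog_arm --plan '[{"slide":[0,0.002,0.02],"spin":0,"claw":0.5},{"slide":[0,0.002,0.05],"spin":0,"claw":0.5},{"slide":[0.001,0.001,0.08],"spin":0,"claw":0.5},{"slide":[0.001,0,0.11],"spin":0,"claw":0.5},{"slide":[0.002,-0.001,0.14],"spin":0,"claw":0.5},{"slide":[0.002,-0.002,0.17],"spin":0,"claw":0.5},{"slide":[0.003,-0.003,0.2],"spin":0,"claw":0.5},{"slide":[0.003,-0.004,0.22],"spin":0,"claw":0.5},{"slide":[0.003,-0.004,0.23],"spin":0,"claw":0.5},{"slide":[0.003,-0.004,0.235],"spin":0,"claw":0.5},{"slide":[0.003,-0.004,0.235],"spin":0,"claw":0.5}]'

```text
t: 45.0
tool_pos: [0.6442, 0.1045, 0.136]
tool_rot: [0.016, 0.654, 0.757, 0.009]
wrist_force: [0.6, 0.4, -0.4]
finger_gap: 0.517
```

jog_arm --plan '[{"slide":[-0.001,0.002,-0.06],"spin":0,"claw":0.5},{"slide":[-0.002,0.004,-0.15],"spin":0,"claw":0.5},{"slide":[-0.003,0.006,-0.25],"spin":0,"claw":0.5},{"slide":[-0.004,0.009,-0.35],"spin":0,"claw":0.5},{"slide":[-0.004,0.01,-0.42],"spin":0,"claw":0.5},{"slide":[-0.004,0.01,-0.45],"spin":0,"claw":0.5},{"slide":[-0.15,-0.1,-0.45],"spin":0,"claw":0.5},{"slide":[-0.35,-0.25,-0.45],"spin":0,"claw":0.5},{"slide":[-0.55,-0.4,-0.45],"spin":0,"claw":0.5},{"slide":[-0.75,-0.55,-0.45],"spin":0,"claw":0.5},{"slide":[-1,-0.65,-0.45],"spin":0,"claw":0.5},{"slide":[-1,-0.65,-0.45],"spin":0,"claw":0.5},{"slide":[-1,-0.65,-0.45],"spin":0,"claw":0.5}]'

```text
t: 46.3
tool_pos: [0.5408, -0.1129, 0.2235]
tool_rot: [0.015, 0.655, 0.755, 0.009]
wrist_force: [-0.1, 0.2, -0.4]
finger_gap: 0.519
```

```bash
python3 -c "
from h import *
go(box(0,.043,.13),8.5);go(box(0,.043,.063),8.5)"
```

```text
pos [ 0.5408 -0.1129  0.2235] jaw 8.15 tilt [ 0.036 -0.006 -0.999] j6 -0.51 gap 0.519 t 46.3 F [-0.1  0.2 -0.4]
  slide [-0.3745, -0.0486, 0.4703] spin -0.0078 alt 3.992
pos [ 0.5408 -0.1129  0.2235] jaw 8.15 tilt [ 0.036 -0.006 -0.999] j6 -0.51 gap 0.519 t 46.3 F [-0.1  0.2 -0.4]
  slide [-0.3709, -0.0601, 0.8051] spin -0.0078 alt 3.992
```

jog_arm --plan '[{"slide":[-0.2,-0.03,0],"spin":0,"claw":0.5},{"slide":[-0.36,-0.045,0.1],"spin":0,"claw":0.5},{"slide":[-0.373,-0.048,0.3],"spin":-0.008,"claw":0.5},{"slide":[-0.373,-0.052,0.5],"spin":-0.008,"claw":0.5},{"slide":[-0.371,-0.057,0.7],"spin":-0.008,"claw":0.5},{"slide":[-0.371,-0.06,0.79],"spin":-0.008,"claw":0.5},{"slide":[-0.371,-0.06,0.807],"spin":-0.008,"claw":0.5},{"slide":[-0.371,-0.06,0.807],"spin":-0.008,"claw":0.5}]'

```text
t: 47.1
tool_pos: [0.5456, -0.1876, 0.0623]
tool_rot: [0.015, 0.652, 0.758, 0.01]
wrist_force: [0.9, 0.0, -0.5]
finger_gap: 0.516
```

```bash
python3 -c "
from h import *
go(box(0,.043,.061),8.5)"
```

```text
pos [ 0.5456 -0.1876  0.0623] jaw 8.61 tilt [ 0.035 -0.005 -0.999] j6 -0.64 gap 0.516 t 47.1 F [ 0.9  0.  -0.5]
  slide [-0.0064, -0.0037, 0.0062] spin 0.0025 alt -3.997
```

jog_arm --plan '[{"slide":[-0.006,-0.004,0.006],"spin":0,"claw":0.3},{"slide":[-0.006,-0.004,0.006],"spin":0,"claw":-0.1},{"slide":[-0.006,-0.004,0.006],"spin":0,"claw":-0.35},{"slide":[-0.006,-0.004,0.006],"spin":0,"claw":-0.35},{"slide":[-0.006,-0.004,-0.1],"spin":0,"claw":-0.35},{"slide":[-0.006,0,-0.3],"spin":0,"claw":-0.35},{"slide":[-0.006,0,-0.55],"spin":0,"claw":-0.5},{"slide":[0.05,-0.05,-0.7],"spin":0,"claw":-0.6},{"slide":[0.25,-0.15,-0.75],"spin":0,"claw":-0.6},{"slide":[0.5,-0.2,-0.75],"spin":0,"claw":-0.6},{"slide":[0.75,-0.25,-0.75],"spin":0,"claw":-0.6},{"slide":[1,-0.25,-0.75],"spin":0,"claw":-0.6},{"slide":[1,-0.25,-0.75],"spin":0,"claw":-0.6},{"slide":[1,-0.25,-0.75],"spin":0,"claw":-0.6}]'

```text
t: 48.5
tool_pos: [0.4611, 0.0043, 0.209]
tool_rot: [0.016, 0.651, 0.759, 0.01]
wrist_force: [-0.2, 0.1, -0.8]
finger_gap: 0.8
```

jog_arm --plan '[{"slide":[0.2,0,0],"spin":0,"claw":-0.6},{"slide":[0.45,0,0],"spin":0,"claw":-0.6},{"slide":[0.7,0.03,0],"spin":0,"claw":-0.6},{"slide":[0.95,0.06,0],"spin":0,"claw":-0.6},{"slide":[1,0.1,0],"spin":0,"claw":-0.6},{"slide":[1,0.1,0],"spin":0,"claw":-0.6},{"slide":[1,0.1,0],"spin":0,"claw":-0.6}]'

```text
t: 49.2
tool_pos: [0.4512, 0.2034, 0.2074]
tool_rot: [0.016, 0.651, 0.759, 0.009]
wrist_force: [-0.1, -0.1, -0.2]
finger_gap: 0.796
```

```bash
python3 -c "
from h import *
go([.4390,.3712,.19],8.5)
c=cam('scene');store('s23',c);save('s23',c,(190,150,480,290),2.7)"
```

```text
pos [0.4512 0.2034 0.2074] jaw 8.7 tilt [ 0.036 -0.007 -0.999] j6 0.11 gap 0.796 t 49.2 F [-0.1 -0.1 -0.2]
  slide [0.8395, 0.0636, 0.0789] spin 0.0044 alt -3.996
```

View pics/s23.png

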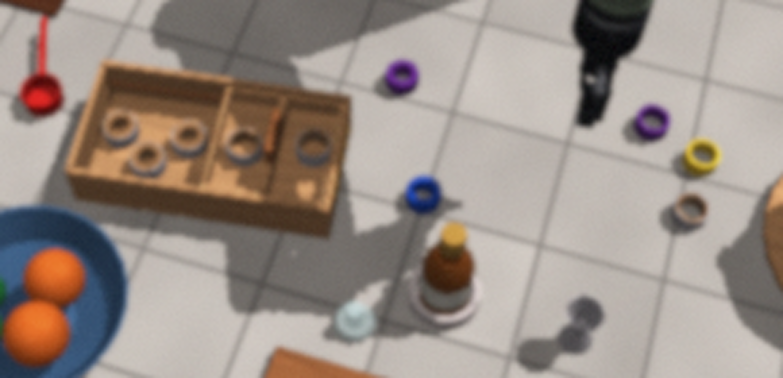

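Both collars lie flat in the tray and three in the compartment. The last collar is F2.

jog_arm --plan '[{"slide":[0.2,0.02,0],"spin":0,"claw":-0.6},{"slide":[0.45,0.04,0],"spin":0,"claw":-0.6},{"slide":[0.6,0.06,0.05],"spin":0,"claw":-0.6},{"slide":[0.65,0.06,0.1],"spin":0,"claw":-0.6},{"slide":[0.65,0.06,0.1],"spin":0,"claw":-0.6},{"slide":[0.65,0.06,0.1],"spin":0,"claw":-0.6}]'

```text
t: 49.85
tool_pos: [0.4442, 0.3312, 0.1856]
tool_rot: [0.016, 0.652, 0.758, 0.008]
wrist_force: [-0.4, -0.3, 0.1]
finger_gap: 0.802
```

```bash
python3 -c "
from h import *
go([.4390,.3712,.015],8.5)
c=cam('wrist');store('w24',c);save('w24',c)"
```

```text
pos [0.4442 0.3312 0.1856] jaw 8.55 tilt [ 0.034 -0.009 -0.999] j6 0.36 gap 0.802 t 49.85 F [-0.4 -0.3  0.1]
  slide [0.2129, -0.0238, 0.8497] spin 0.0011 alt -3.999
```

View pics/w24.png

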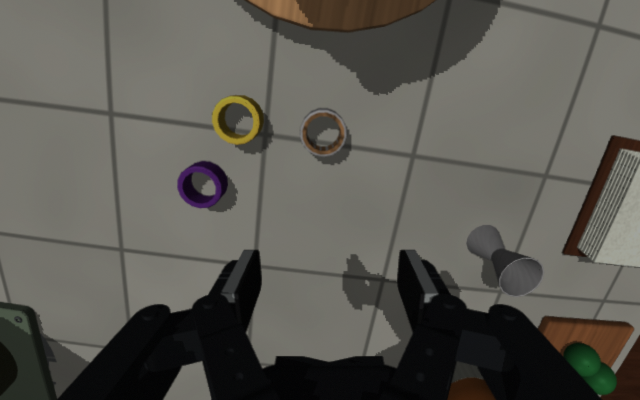

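```bash
python3 -c "
from h import *
c=load('w24');save('w24z',c,(290,95,360,165),7);print(pix2z(c,323.5,133,.024),pix2z(c,237,120,.024))"
```

```text
[0.43866099 0.3717607  0.024     ] [0.3562061  0.37231769 0.024     ]
```

View pics/w24z.png

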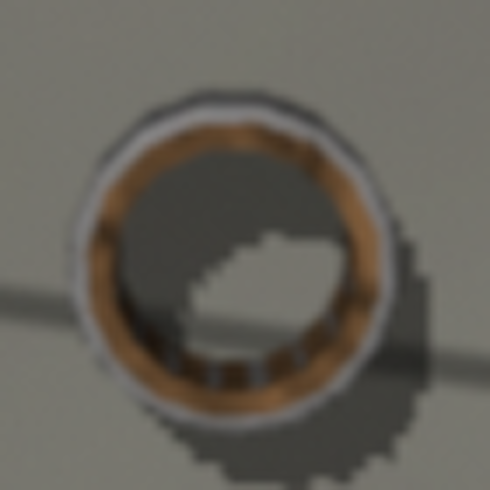

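jog_arm --newtons 30 --plan '[{"slide":[0.1,-0.025,0.1],"spin":0,"claw":-0.5},{"slide":[0.215,-0.025,0.3],"spin":0,"claw":-0.5},{"slide":[0.215,-0.025,0.5],"spin":0,"claw":-0.5},{"slide":[0.215,-0.025,0.5],"spin":0,"claw":-0.5},{"slide":[0.215,-0.025,0.7],"spin":0,"claw":-0.5},{"slide":[0.215,-0.025,0.83],"spin":0,"claw":-0.5},{"slide":[0.215,-0.025,0.85],"spin":0,"claw":-0.5},{"slide":[0.215,-0.025,0.85],"spin":0,"claw":-0.5},{"slide":[0.215,-0.025,0.85],"spin":0,"claw":-0.5},{"slide":[0.215,-0.025,0.85],"spin":0,"claw":-0.2},{"slide":[0.215,-0.025,0.85],"spin":0,"claw":0.2},{"slide":[0.215,-0.025,0.85],"spin":0,"claw":0.5},{"slide":[0.215,-0.025,0.85],"spin":0,"claw":0.5},{"slide":[0.215,-0.025,0.85],"spin":0,"claw":0.5}]'

```text
t: 51.3
tool_pos: [0.4406, 0.3727, 0.0183]
tool_rot: [0.017, 0.652, 0.758, 0.01]
wrist_force: [-1.5, -1.2, 7.3]
finger_gap: 0.513
```

jog_arm --plan '[{"slide":[0,0,-0.1],"spin":0,"claw":0.5},{"slide":[0,0,-0.3],"spin":0,"claw":0.5},{"slide":[0,0,-0.55],"spin":0,"claw":0.5},{"slide":[0,0,-0.8],"spin":0,"claw":0.5},{"slide":[0,0,-1],"spin":0,"claw":0.5},{"slide":[-0.1,0.1,-1],"spin":0,"claw":0.5},{"slide":[-0.3,0.3,-1],"spin":0,"claw":0.5},{"slide":[-0.5,0.5,-1],"spin":0,"claw":0.5},{"slide":[-0.7,0.7,-1],"spin":0,"claw":0.5},{"slide":[-0.9,0.7,-1],"spin":0,"claw":0.5},{"slide":[-0.95,0.7,-1],"spin":0,"claw":0.5},{"slide":[-0.95,0.7,-1],"spin":0,"claw":0.5}]'

```text
t: 52.5
tool_pos: [0.6001, 0.2044, 0.2261]
tool_rot: [0.017, 0.654, 0.756, 0.01]
wrist_force: [-0.3, 1.0, -0.6]
finger_gap: 0.505
```

```bash
python3 -c "
from h import *
go([.6434,.1036,.215],8.5)"
```

```text
pos [0.6001 0.2044 0.2261] jaw 8.3 tilt [ 0.039 -0.007 -0.999] j6 0.06 gap 0.505 t 52.5 F [-0.3  1.  -0.6]
  slide [-0.5294, 0.1395, 0.0671] spin -0.0044 alt 3.996
```

jog_arm --plan '[{"slide":[-0.15,0.05,0],"spin":0,"claw":0.5},{"slide":[-0.35,0.1,0],"spin":0,"claw":0.5},{"slide":[-0.5,0.14,0],"spin":0,"claw":0.5},{"slide":[-0.525,0.14,0.05],"spin":0,"claw":0.5},{"slide":[-0.525,0.139,0.1],"spin":0,"claw":0.5},{"slide":[-0.525,0.139,0.1],"spin":0,"claw":0.5},{"slide":[-0.525,0.139,0.1],"spin":0,"claw":0.5}]'

```text
t: 53.2
tool_pos: [0.6421, 0.1064, 0.2075]
tool_rot: [0.016, 0.653, 0.757, 0.01]
wrist_force: [0.4, -0.5, -0.7]
finger_gap: 0.508
```

```bash
python3 -c "
from h import *
go([.6434,.1045,.195],8.5);go([.6434,.1045,.184],8.5);go([.6438,.1045,.1395],8.5)
c=cam('wrist');store('w25',c);save('w25',c,(240,130,440,340),3)"
```

```text
pos [0.6421 0.1064 0.2075] jaw 8.44 tilt [ 0.037 -0.006 -0.999] j6 -0.11 gap 0.508 t 53.2 F [ 0.4 -0.5 -0.7]
  slide [-0.0098, 0.0026, 0.0627] spin -0.0014 alt 3.999
pos [0.6421 0.1064 0.2075] jaw 8.44 tilt [ 0.037 -0.006 -0.999] j6 -0.11 gap 0.508 t 53.2 F [ 0.4 -0.5 -0.7]
  slide [-0.0091, 0.0006, 0.1177] spin -0.0014 alt 3.999
pos [0.6421 0.1064 0.2075] jaw 8.44 tilt [ 0.037 -0.006 -0.999] j6 -0.11 gap 0.508 t 53.2 F [ 0.4 -0.5 -0.7]
  slide [-0.0069, -0.0053, 0.3401] spin -0.0014 alt 3.999
```

View pics/w25.png

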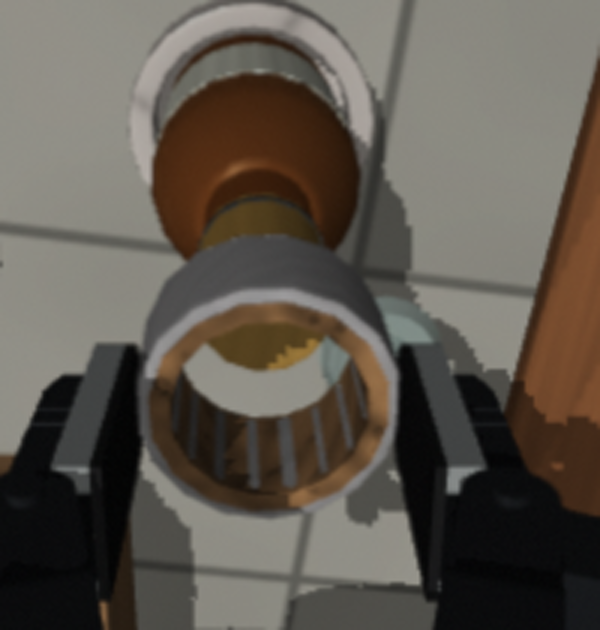

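jog_arm --plan '[{"slide":[-0.01,0.003,0.02],"spin":0,"claw":0.5},{"slide":[-0.01,0.003,0.04],"spin":0,"claw":0.5},{"slide":[-0.01,0.003,0.06],"spin":0,"claw":0.5},{"slide":[-0.01,0.002,0.075],"spin":0,"claw":0.5},{"slide":[-0.01,0.002,0.09],"spin":0,"claw":0.5},{"slide":[-0.01,0.002,0.1],"spin":0,"claw":0.5},{"slide":[-0.009,0.001,0.11],"spin":0,"claw":0.5},{"slide":[-0.009,0.001,0.12],"spin":0,"claw":0.5},{"slide":[-0.009,0.001,0.12],"spin":0,"claw":0.5}]'

```text
t: 54.15
tool_pos: [0.6439, 0.1043, 0.1838]
tool_rot: [0.016, 0.653, 0.757, 0.01]
wrist_force: [-0.5, -0.2, -0.6]
finger_gap: 0.513
```

```bash
python3 -c "
from h import *
go([.6438,.1045,.1395],8.5)
c=cam('wrist');store('w26',c);save('w26',c,(240,130,440,340),3)"
```

```text
pos [0.6439 0.1043 0.1838] jaw 8.43 tilt [ 0.037 -0.006 -0.999] j6 -0.11 gap 0.513 t 54.15 F [-0.5 -0.2 -0.6]
  slide [0.0036, -0.0083, 0.2215] spin -0.0016 alt 3.998
```

View pics/w26.png

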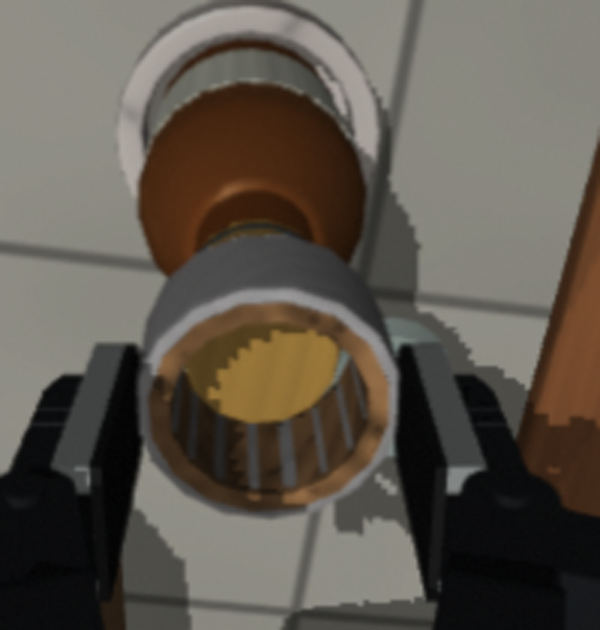

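jog_arm --plan '[{"slide":[0,-0.002,0.02],"spin":0,"claw":0.5},{"slide":[0,-0.003,0.05],"spin":0,"claw":0.5},{"slide":[0.001,-0.005,0.08],"spin":0,"claw":0.5},{"slide":[0.001,-0.006,0.11],"spin":0,"claw":0.5},{"slide":[0.002,-0.007,0.14],"spin":0,"claw":0.5},{"slide":[0.002,-0.008,0.17],"spin":0,"claw":0.5},{"slide":[0.003,-0.009,0.2],"spin":0,"claw":0.5},{"slide":[0.003,-0.01,0.215],"spin":0,"claw":0.5},{"slide":[0.003,-0.01,0.225],"spin":0,"claw":0.5},{"slide":[0.003,-0.01,0.23],"spin":0,"claw":0.5},{"slide":[0.003,-0.01,0.23],"spin":0,"claw":0.5}]'

```text
t: 55.3
tool_pos: [0.6438, 0.1043, 0.1381]
tool_rot: [0.016, 0.653, 0.757, 0.01]
wrist_force: [-0.1, -0.2, -0.7]
finger_gap: 0.51
```

```bash
python3 -c "
from h import *
go([.6434,.1045,.22],8.5)
c=cam('wrist');store('w27',c);save('w27',c,(240,130,440,340),3)"
```

```text
pos [0.6438 0.1043 0.1381] jaw 8.43 tilt [ 0.038 -0.006 -0.999] j6 -0.11 gap 0.51 t 55.3 F [-0.1 -0.2 -0.7]
  slide [-0.0037, 0.0133, -0.4092] spin -0.0016 alt 3.998
```

View pics/w27.png

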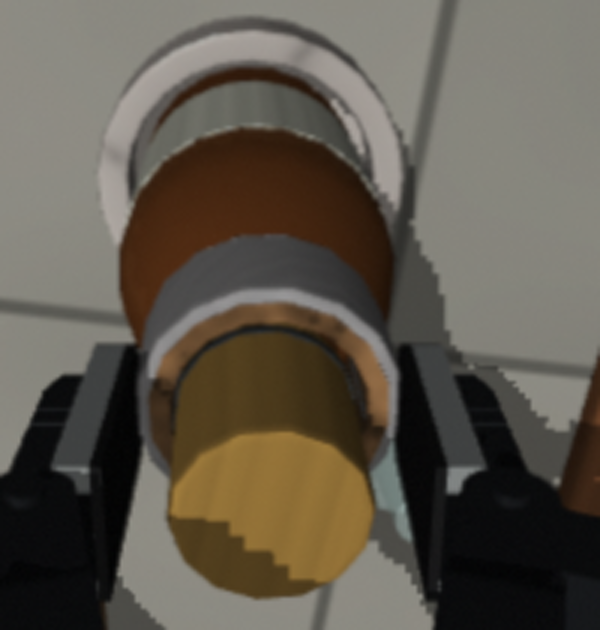

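jog_arm --plan '[{"slide":[0,0,0],"spin":0,"claw":0.3},{"slide":[0,0,0],"spin":0,"claw":0},{"slide":[0,0,0],"spin":0,"claw":-0.5},{"slide":[0,0,0],"spin":0,"claw":-0.8},{"slide":[0,0,0],"spin":0,"claw":-0.8},{"slide":[0,0.003,-0.08],"spin":0,"claw":-0.8},{"slide":[-0.001,0.005,-0.2],"spin":0,"claw":-0.8},{"slide":[-0.002,0.01,-0.35],"spin":0,"claw":-0.8},{"slide":[-0.004,0.013,-0.45],"spin":0,"claw":-0.8},{"slide":[-0.2,0,-0.48],"spin":0.2,"claw":-1},{"slide":[-0.4,-0.15,-0.48],"spin":0.4,"claw":-1},{"slide":[-0.6,-0.3,-0.48],"spin":0.6,"claw":-1},{"slide":[-0.8,-0.45,-0.48],"spin":0.8,"claw":-1},{"slide":[-0.95,-0.5,-0.48],"spin":0.95,"claw":-1},{"slide":[-0.95,-0.5,-0.48],"spin":0.95,"claw":-1},{"slide":[-0.95,-0.5,-0.48],"spin":0.95,"claw":-1}]'

```text
t: 56.95
tool_pos: [0.5695, -0.0982, 0.2341]
tool_rot: [0.012, 0.884, 0.467, 0.016]
wrist_force: [0.3, 0.4, -0.2]
finger_gap: 1.001
```

```bash
python3 -c "
from h import *
go([.5415,-.1515,.225],-81.5)
c=cam('scene');store('s28',c);save('s28',c,(190,150,480,290),2.7)
c=cam('wrist');store('w28',c);save('w28',c)
c=cam('side');store('d28',c);save('d28',c,(200,130,360,310),4)"
```

```text
pos [ 0.5695 -0.0982  0.2341] jaw -34.38 tilt [ 0.04  -0.006 -0.999] j6 0.27 gap 1.001 t 56.95 F [ 0.3  0.4 -0.2]
  slide [-0.2995, 0.0332, 0.0415] spin 1.0472 alt -2.953
```

View pics/s28.png

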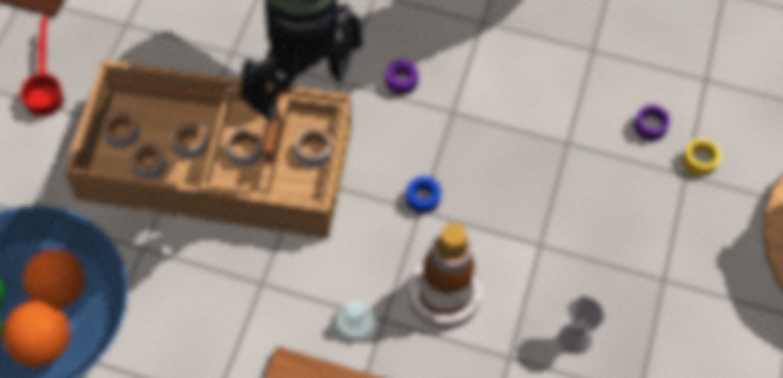

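View pics/w28.png

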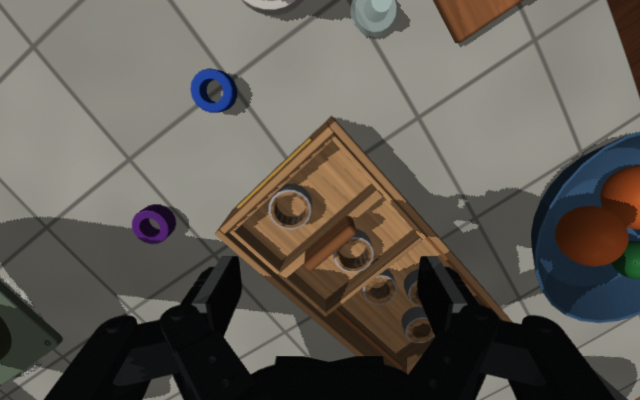

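View pics/d28.png

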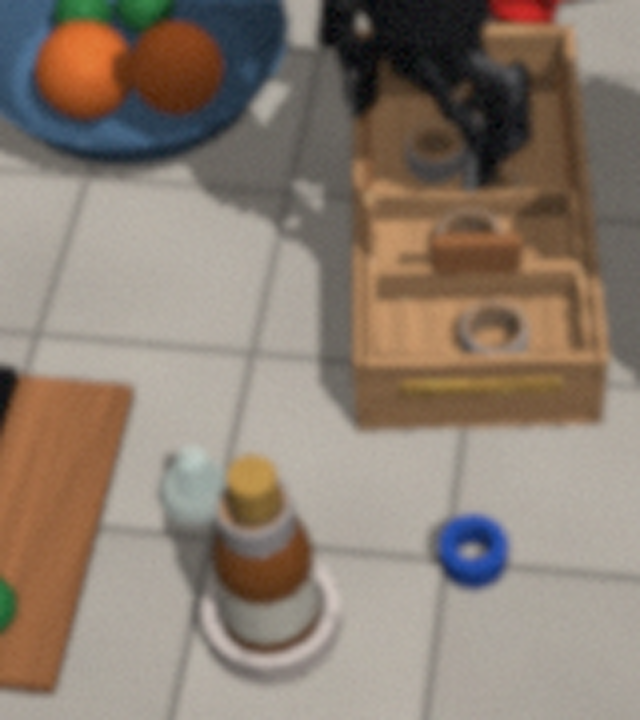

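jog_arm --plan '[{"slide":[-0.1,0.01,0],"spin":0.2,"claw":-1},{"slide":[-0.2,0.02,0],"spin":0.4,"claw":-1},{"slide":[-0.3,0.033,0],"spin":0.6,"claw":-1},{"slide":[-0.3,0.033,0.04],"spin":0.8,"claw":-1},{"slide":[-0.3,0.033,0.04],"spin":1,"claw":-1},{"slide":[-0.3,0.033,0.04],"spin":1,"claw":-1},{"slide":[-0.3,0.033,0.04],"spin":1,"claw":-1}]'

```text
t: 57.8
tool_pos: [0.5422, -0.1486, 0.2244]
tool_rot: [0.005, 0.995, 0.095, 0.019]
wrist_force: [0.1, -0.1, -0.7]
finger_gap: 0.997
```

```bash
python3 -c "
from h import *
go([.5425,-.1515,.083],-81.5)
c=cam('wrist');store('w29',c);save('w29',c)"
```

```text
pos [ 0.5422 -0.1486  0.2244] jaw -79.06 tilt [ 0.039 -0.005 -0.999] j6 0.95 gap 0.997 t 57.8 F [ 0.1 -0.1 -0.7]
  slide [-0.0273, 0.0055, 0.7065] spin 0.0543 alt -3.946
```

View pics/w29.png

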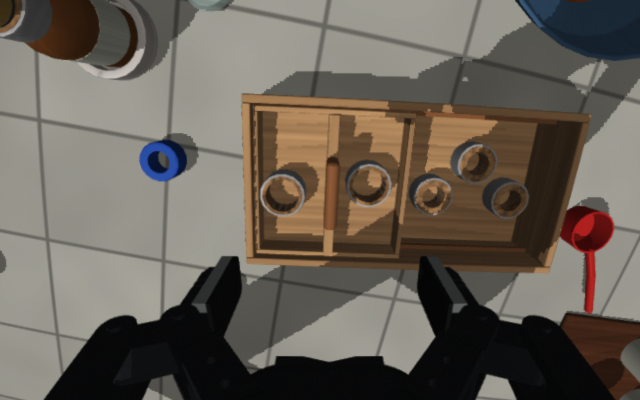

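jog_arm --newtons 40 --plan '[{"slide":[-0.01,0.005,0.1],"spin":0.054,"claw":-0.7},{"slide":[-0.027,0.005,0.3],"spin":0.054,"claw":-0.5},{"slide":[-0.027,0.005,0.5],"spin":0.054,"claw":-0.3},{"slide":[-0.027,0.005,0.65],"spin":0.054,"claw":-0.3},{"slide":[-0.027,0.005,0.7],"spin":0.054,"claw":-0.3},{"slide":[-0.027,0.005,0.7],"spin":0.054,"claw":-0.3},{"slide":[-0.027,0.005,0.7],"spin":0.054,"claw":0.2},{"slide":[-0.027,0.005,0.7],"spin":0.054,"claw":0.6},{"slide":[-0.027,0.005,0.7],"spin":0.054,"claw":1},{"slide":[-0.027,0.005,0.7],"spin":0.054,"claw":1},{"slide":[-0.027,0.005,0.7],"spin":0.054,"claw":1}]'

```text
t: 58.95
tool_pos: [0.544, -0.1522, 0.0866]
tool_rot: [0.005, 0.997, 0.074, 0.021]
wrist_force: [-1.5, 0.2, 6.0]
finger_gap: 0.127
```

```bash
python3 -c "
from h import *
s=robot.read_state();p=np.array(s['tool_pos']);u=box(0,1,0)-box(0,0,0);go(p-u*.162)"
```

```text
pos [ 0.544  -0.1522  0.0866] jaw -81.49 tilt [ 0.043 -0.007 -0.999] j6 0.98 gap 0.127 t 58.95 F [-1.5  0.2  6. ]
  slide [-0.0005, 0.8099, 0.0105] spin 0 alt 0
```

jog_arm --plan '[{"slide":[0,0.03,0],"spin":0,"claw":1},{"slide":[0,0.09,0.001],"spin":0,"claw":1},{"slide":[0,0.17,0.002],"spin":0,"claw":1},{"slide":[0,0.25,0.003],"spin":0,"claw":1},{"slide":[0,0.33,0.004],"spin":0,"claw":1},{"slide":[0,0.41,0.005],"spin":0,"claw":1},{"slide":[0,0.49,0.006],"spin":0,"claw":1},{"slide":[0,0.57,0.007],"spin":0,"claw":1},{"slide":[0,0.64,0.008],"spin":0,"claw":1},{"slide":[0,0.7,0.009],"spin":0,"claw":1},{"slide":[0,0.75,0.01],"spin":0,"claw":1},{"slide":[0,0.78,0.01],"spin":0,"claw":1},{"slide":[0,0.79,0.01],"spin":0,"claw":1},{"slide":[0,0.8,0.01],"spin":0,"claw":1},{"slide":[0,0.805,0.01],"spin":0,"claw":1},{"slide":[0,0.81,0.01],"spin":0,"claw":1},{"slide":[0,0.815,0.01],"spin":0,"claw":1},{"slide":[0,0.815,0.01],"spin":0,"claw":1}]'

```text
t: 60.75
tool_pos: [0.567, -0.3122, 0.0866]
tool_rot: [0.003, 0.997, 0.074, 0.019]
wrist_force: [-6.6, 5.9, 7.9]
finger_gap: 0.131
```

```bash
python3 -c "
from h import *
s=robot.read_state();p=np.array(s['tool_pos']);d=p[:2]-np.array([.544,-.1522]);print(np.linalg.norm(d));go(p)"
```

```text
0.16163575471389177
pos [ 0.567  -0.3122  0.0866] jaw -81.47 tilt [ 0.039 -0.003 -0.999] j6 0.76 gap 0.131 t 60.75 F [-6.6  5.9  7.9]
  slide [0.0, 0.0, 0.0] spin 0 alt 0
```

jog_arm --plan '[{"slide":[0,0.01,0],"spin":0,"claw":1},{"slide":[0,0.02,0],"spin":0,"claw":1},{"slide":[0,0.025,0],"spin":0,"claw":1},{"slide":[0,0.025,0],"spin":0,"claw":1}]'

```text
t: 61.15
tool_pos: [0.5669, -0.3123, 0.0866]
tool_rot: [-0.002, 0.997, 0.075, 0.018]
wrist_force: [-5.9, 16.0, 11.6]
finger_gap: 0.127
```

jog_arm --plan '[{"slide":[0,0,0],"spin":0,"claw":0.8},{"slide":[0,0,0],"spin":0,"claw":0.4},{"slide":[0,0,0],"spin":0,"claw":0},{"slide":[0,0,0],"spin":0,"claw":-0.3},{"slide":[0,0,-0.1],"spin":0,"claw":-0.3},{"slide":[0,0,-0.3],"spin":0,"claw":-0.5},{"slide":[-0.1,-0.1,-0.5],"spin":0,"claw":-1},{"slide":[-0.2,-0.25,-0.7],"spin":0,"claw":-1},{"slide":[-0.3,-0.4,-0.8],"spin":0,"claw":-1},{"slide":[-0.4,-0.5,-0.8],"spin":0,"claw":-1},{"slide":[-0.4,-0.5,-0.8],"spin":0,"claw":-1}]'

```text
t: 62.25
tool_pos: [0.4657, -0.2248, 0.2447]
tool_rot: [-0.002, 0.997, 0.075, 0.018]
wrist_force: [0.8, -0.3, -1.2]
finger_gap: 1.0
```

```bash
python3 -c "
from h import *
st()
c=cam('scene');store('s30',c);save('s30',c,(190,150,480,290),2.7)
c=cam('wrist');store('w30',c);save('w30',c)
c=cam('side');store('d30',c);save('d30',c,(200,110,360,310),3)"
```

```text
{'t': 62.25, 'joints': [-0.6337, 0.0516, 1.6878, 0.027, 1.3763, 0.7817], 'tool_pos': [0.4657, -0.2248, 0.2447], 'tool_rot': [-0.0016, 0.997, 0.0752, 0.0185], 'wrist_force': [0.7836, -0.331, -1.159], 'finger_gap': 0.9996}
```

View pics/s30.png

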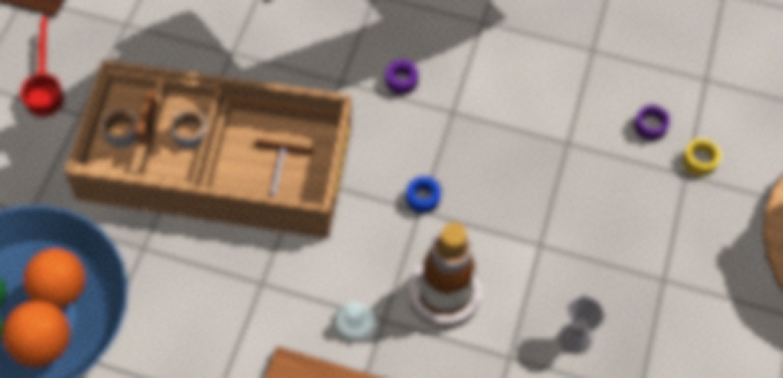

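View pics/w30.png

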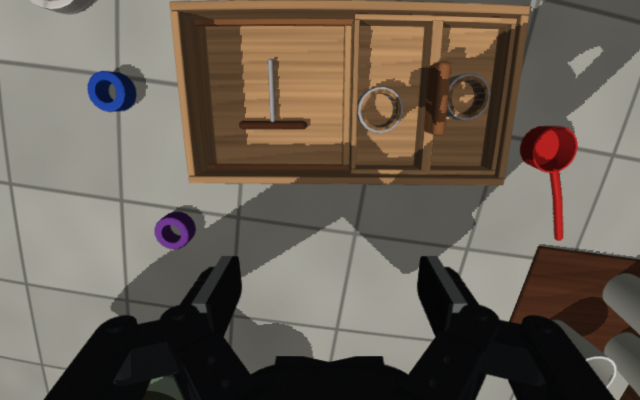

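View pics/d30.png

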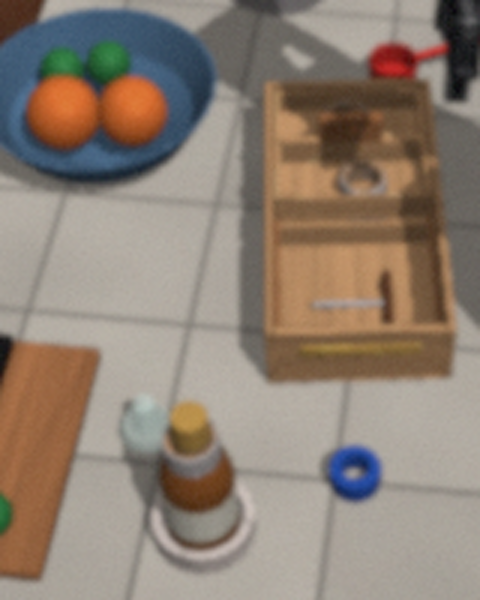

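```bash
python3 -c "
from h import *
print(robot.hand_in())"
```

```text
the job is handed in; nothing more can be done
None
```

The sort is finished and handed in at about 62 s of the 210 s allowed; no verdict was reported.

- **Opening the tray:** I slid the tray to its far stop, confirmed by about 16 N of resistance with no further movement.
- **Trying the collars:** I tried all six on the bottle. Three stopped on the cap at the expected height, with at most about 15 N on the wrist. The other three went down to the shoulder with no measurable force.
- **Placing them:** The three that stopped are flat on the compartment floor, and two fitting ones are flat in the tray, one in each half. The last fitting collar is on the bottle's shoulder.
- **Closing the tray:** I slid it home over the compartment. It travelled 0.162 m to the stop, and pressing further did not move it.
- **Last checks:** The final scene, side and wrist pictures show the two collars flat in the tray and the collar around the neck at the shoulder. The jigger, stopper, scoop and look-alike collars look undisturbed. I last saw the three compartment collars, flat, just before closing the tray, because it now hides them.

**What disagreed:**
- The tool drifted to about 2° off vertical from pushing against the stop. I allowed for this in the moves and it caused no trouble.
- The scene and wrist cameras put the box about 5 mm apart. I used a position close to the wrist one, and it matched later measurements.

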